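# Put the machine-lab parts back on their own bases

### The arm

A 7-joint arm with a two-finger parallel gripper is mounted at the origin on the work surface. World frame = base frame: x ahead of the robot, y to its left, z up, the work surface at z = 0. Lengths are in m, angles in degrees, forces in N, time in s.
With the tool pointing down it reaches from about 0.4 to 0.875 m from the base axis. Payload 6.5 kg.
Tool frame: the origin (TCP) lies on the mounting face of the last link; the fingertips stand 173 mm ahead of it and the grasp point (between the pads) lies 155 mm ahead of it; z points along the fingers, y is the direction in which the jaws open and shut (so a half turn about z gives the same grasp; the last joint's range is limited). The gripper opens to 85 mm and grips with 20 to 120 N. Pads are 22 mm wide; open, the fingers measure 114 mm over their backs; the gripper's body (76 mm by 85 mm) begins 54 mm behind the grasp point. The pads swing forward as they close: fully open they stand 13 mm farther back than shut.
Start: joints at [66.738, 30.733, -0.252, 88.115, 0.149, 61.152, -4.079], TCP at [0.217, -0.613, 0.405] pointing down, gripper open.
Joint ranges: [-154.64, 154.64], [-21.42, 123.67], [-72.66, 72.17], [13.99, 137.28], [-74.86, 254.86], [10.95, 109.41], [-158.01, 158.01]. Speed limits (degrees/s): [136.94, 136.94, 180, 180, 180, 180, 180].

### API

Orientations are given as [roll, pitch, yaw] about the fixed x, y, z axes, in that order (R = Rz(yaw) Ry(pitch) Rx(roll)).
In Python, from plant import bot gives the robot as it stands. The module is installed in compiled form; this text tells all that it offers.
- The arm moves only by the tool play_rows, never from a script. Its argument "motion" is one flat list of numbers, 7 for each row, row after row: the shift along the tool's x, y, z in mm, then the turn, a rotation vector about the tool's x, y, z in degrees, then the gripper command: -1 is shut, 1 is fully open, values between are in proportion. A call has 1 to 12 rows; each row shifts and turns the commanded pose from where the row before left it, along the tool's axes as they then stand; what a row does not reach is not made up. A row lasts 1/10 s, in which the tool goes at most 50 mm and 8.59 degrees, less where a joint would pass 70% of its speed; a pose out of reach is approached as far as the arm can. A call with a gripper value outside its range is refused whole. The fingers move at their own pace and stop on an object; the grip force is fixed at half the most. Time passes only in rows, so rows that do not move let the fingers close. It gives the time, the measured TCP pose, the force and the opening at its end, in the units of the state.
- bot.get_state(): the state, without advancing time (a new reading comes with each control period).
- bot.capture(name): name is "side" or "top"; returns a dict with "frame" (480x640x3 uint8, red, green, blue), "mtx" (3x3 intrinsics, pixels), "D" ([k1, k2, p1, p2, k3] as OpenCV has them; the pictures are not rectified), "pose" (4x4, takes a point from camera to world coordinates). Camera axes: x right, y down, z forward; pixel columns grow to the right and rows downward; lengths in m; the calibration is good to about 2 mm. A picture is of the moment at which its call begins. There is no depth.
- bot.hand_in(): hands the job in, once; it reports no verdict.
The state is a dict: "t": time; "qpos": joint angles; "joint_vel": joint speeds; "joint_efforts": joint torques, N m; "position": TCP position; "tcp_rot": TCP orientation; "wrist_force": force on the tool from outside, world axes, zero at the start; "moment": the same for the moment, N m; "opening": finger opening in m.
Only numpy, scipy, OpenCV 4.12 (cv2) and the standard library are available. Lean on these libraries where they do the work, as an engineer would, in place of code of your own. Each camera call takes 0.05 s, during which the arm holds its last target.

### The job

The three demonstration parts were put back on the wrong plywood bases: set each one upright in the middle of the base whose outline matches its foot (round, square, oblong), with the square and oblong parts squared up with their bases. Use the empty rubber mat to park a part on the way, since no part may be set down on the bare bench or tipped over, and leave the meter, the screwdriver and the screw jar where they are.

Things in the scene. Friction and masses are not known exactly. Their poses are not given: they have to be found in the camera images.
- capacitor_mid (a point): Motor capacitor, loose: a plain upright aluminium can with a round foot, 44 mm diameter, 80 mm high, black top with two 8 mm brass stubs; about 0.16 kg. The point is its centre, 40 mm above its underside; z along the can, up.
- transformer_mid (a point): Small open transformer, loose: dark steel core with a copper coil, on a square steel foot 56 x 56 x 5 mm; 66 mm high plus 7 mm brass stubs on top; about 0.55 kg. Above the foot the core is 50 mm wide along x (its flat side faces 28 mm wide) and the coil 50 mm wide along y (flat faces 34 mm wide, from 15 to 55 mm above the underside), so it can be gripped across x or across y. The point is in the middle, 34 mm above its underside; z up. Any quarter turn is equally square.
- rheostat_mid (a point): Slide resistor in a grey slotted case, loose: oblong foot 110 mm (x) x 40 mm (y), the case between its end plates 100 mm long, 34 mm wide along y and 50 mm high, a slider knob on top (stuck) up to 58 mm; about 0.40 kg. The point is in the middle of the case, 28 mm above its underside; x along its length, z up. Either way round is equal.
- round_base_top (a point): Round plywood base, 82 mm diameter, 10 mm thick; the capacitor's. The point is the centre of its top face, 10 mm above the bench; z up. Fixed to the bench; it stands in a new place and turned at every start.
- square_base_top (a point): Square plywood base, 84 x 84 mm, 10 mm thick, sides along x and y; the transformer's. The point is the centre of its top face, 10 mm above the bench; z up. Fixed to the bench; it stands in a new place and turned at every start.
- oblong_base_top (a point): Oblong plywood base, 130 mm (x) x 62 mm (y), 10 mm thick; the rheostat's (slide resistor's). The point is the centre of its top face, 10 mm above the bench; z up. Fixed to the bench; it stands in a new place and turned at every start.
- mat_top (a point): Black square rubber mat with thin grey ribs, 110 x 110 mm, 10 mm thick, empty at the start: the parking spot. The point is the centre of its top face, 10 mm above the bench; z up. Fixed to the bench; it stands in a new place and turned at every start.
- meter: Bystander: black hand-held meter lying on the bench, 130 x 70 mm, 37 mm high. Origin at the centre of its underside.
- screwdriver: Bystander: screwdriver lying on the bench, about 180 mm long, black handle. Origin on the bench under its middle; x along its length towards the blade.
- screw_jar: Bystander: small closed jar, 54 mm diameter, 65 mm high, steel cap. Origin at the centre of its underside.

How it is judged:
By the outcome, as a careful person would: the job done as asked, in the order asked, and still so for the second after the job is handed in, with the robot touching nothing.
It also fails if it takes over 102 s, if anything falls off the work surface, if the arm or the gripper's body presses on something with over 40 N, if the wrist force passes 120 N, or if a joint passes its speed limit or range.

## Working session

There is one attempt and no reset: what is moved stays moved. The work goes in short steps, Python scripts to look and compute and a tool call to move; the robot and the scene stay as the last step left them, time stands still between calls to the robot, and variables do not carry over. Pictures are saved under pics/ and viewed, and the job is handed in when it is done.

Besides the shell and the picture viewer there is one more tool, called after ">>>" as name(argument=value, ...), one argument or row to a line, values as JSON. play_rows: Moves the arm, as the interface text tells. Its arguments: {"type":"object","properties":{"motion":{"type":"array"}},"required":["motion"]}

```bash
mkdir -p pics; python3 - <<'E'
from plant import bot
import cv2,numpy as np
s=bot.get_state();print(s)
for n in("top","side"):
    c=bot.capture(n);cv2.imwrite(f"pics/{n}0.png",c["frame"][:,:,::-1]);print(n,c["mtx"].round(1).tolist(),c["D"],c["pose"].round(4).tolist())
E
```

```text
{'t': 0.0, 'qpos': array([66.73844714, 30.77720561, -0.25424125, 88.17000215,  0.14767071,
       61.15235758, -4.07961119]), 'joint_vel': array([-0.1291936 ,  0.04737349, -0.04758078,  0.07305643,  0.00174241,
        0.02991218, -0.05505849]), 'joint_efforts': array([ 2.04667140e-05, -5.83398521e+01,  1.04878932e+00, -2.59095579e+01,
        1.23403993e-02,  9.58554709e-03, -2.32801810e-06]), 'position': array([ 0.21653502, -0.61252426,  0.40382087]), 'tcp_rot': array([-1.79900954e+02,  6.18887001e-03,  1.94718555e+01]), 'wrist_force': array([-0.62970683, -0.48523943, -0.71947109]), 'moment': array([-0.00029382,  0.00818086,  0.01914382]), 'opening': 0.08526229243250427}
top [[550.6, 0.0, 310.2], [0.0, 550.6, 252.5], [0.0, 0.0, 1.0]] [-0.16630782  0.          0.          0.          0.        ] [[0.0074, -0.9835, 0.181, 0.3443], [-0.9999, -0.0058, 0.0096, 0.0779], [-0.0084, -0.1811, -0.9834, 1.3261], [0.0, 0.0, 0.0, 1.0]]
side [[569.7, 0.0, 316.4], [0.0, 569.7, 240.5], [0.0, 0.0, 1.0]] [-0.05691928  0.          0.          0.          0.        ] [[-0.73, -0.5359, 0.4243, 0.1102], [-0.6835, 0.5689, -0.4574, 0.5843], [0.0037, -0.6238, -0.7815, 0.8962], [0.0, 0.0, 0.0, 1.0]]
```

View pics/top0.png

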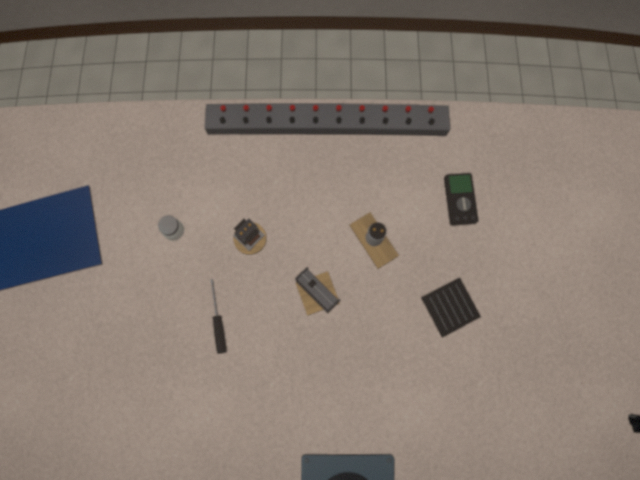

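View pics/side0.png

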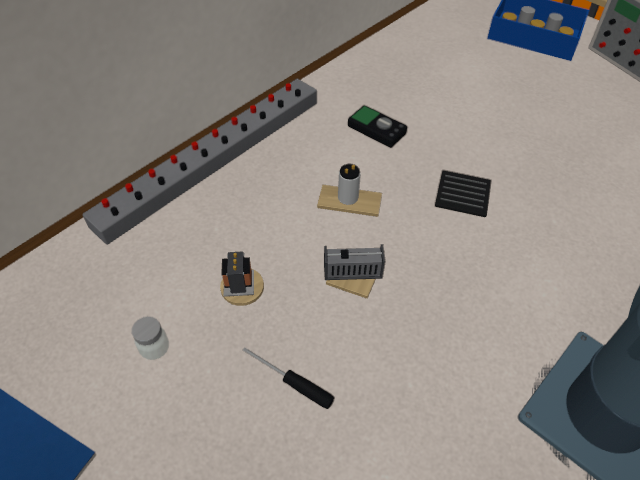

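```bash
cat > h.py <<'E'
import cv2,numpy as np
from plant import bot
def cap(n,f=None):
    c=bot.capture(n)
    if f: cv2.imwrite(f,c["frame"][:,:,::-1])
    return c
def ray(c,px,z):
    px=np.asarray(px,float).reshape(-1,1,2)
    u=cv2.undistortPoints(px,c["mtx"],c["D"]).reshape(-1,2)
    d=np.c_[u,np.ones(len(u))]@c["pose"][:3,:3].T
    o=c["pose"][:3,3]
    return o[:2]+d[:,:2]*((z-o[2])/d[:,2])[:,None]
def proj(c,P):
    T=np.linalg.inv(c["pose"])
    return cv2.projectPoints(np.asarray(P,float).reshape(-1,1,3),cv2.Rodrigues(T[:3,:3])[0],T[:3,3],c["mtx"],c["D"])[0].reshape(-1,2)
def ply(c):
    h=cv2.cvtColor(c["frame"],cv2.COLOR_RGB2HSV)
    m=((h[...,0]>10)&(h[...,0]<26)&(h[...,1]>80)&(h[...,2]>90)).astype(np.uint8)*255
    return m
def crop(c,x,y,w,hh,k,f):
    cv2.imwrite(f,cv2.resize(c["frame"][y:y+hh,x:x+w,::-1],None,fx=k,fy=k,interpolation=cv2.INTER_CUBIC))
E
python3 - <<'E'
from h import *
for n,b in(("top",(200,160,300,200)),("side",(200,90,300,225))):
    c=cap(n); crop(c,*b,2.6,f"pics/{n}1.png")
    h=cv2.cvtColor(c["frame"],cv2.COLOR_RGB2HSV)
    print(n,h[265,390],h[240,262],h[285,330],h[400,400]) if n=="top" else print(n,h[205,330],h[290,258],h[286,350],h[400,400])
    m=ply(c)
    m=cv2.morphologyEx(m,cv2.MORPH_OPEN,np.ones((2,2),np.uint8))
    cs,_=cv2.findContours(m,cv2.RETR_EXTERNAL,cv2.CHAIN_APPROX_NONE)
    for k in cs:
        if cv2.contourArea(k)>60:
            w=ray(c,k.reshape(-1,2),.01)*1000
            hull=cv2.convexHull(w.astype(np.float32))
            print(n,cv2.boundingRect(k),cv2.minAreaRect(hull),cv2.minEnclosingCircle(hull))
            print(cv2.approxPolyDP(hull,6,True).reshape(-1,2).round().tolist())
    h=cv2.cvtColor(c["frame"],cv2.COLOR_RGB2GRAY)
    m=(h<75).astype(np.uint8)*255
    cs,_=cv2.findContours(cv2.morphologyEx(m,cv2.MORPH_CLOSE,np.ones((3,3),np.uint8)),cv2.RETR_EXTERNAL,cv2.CHAIN_APPROX_NONE)
    for k in cs:
        if 150<cv2.contourArea(k)<4000:
            w=ray(c,k.reshape(-1,2),.01)*1000
            print(n,'dark',cv2.boundingRect(k),cv2.minAreaRect(w.astype(np.float32)))
E
```

```text
top [ 12  46 162] [ 17 106 142] [ 17 108 130] [ 13  45 159]
top (298, 285, 26, 31) ((465.6612548828125, 100.67987060546875), (84.97915649414062, 35.50233459472656), 45.25579833984375) ((477.05035400390625, 89.39201354980469), 42.489688873291016)
[[507.0, 120.0], [435.0, 95.0], [447.0, 59.0]]
top (317, 273, 20, 24) ((512.3158569335938, 42.582122802734375), (64.77096557617188, 27.44780158996582), 45.061248779296875) ((505.02386474609375, 49.85845947265625), 32.43116760253906)
[[529.0, 72.0], [481.0, 28.0], [534.0, 45.0]]
top (235, 237, 32, 18) ((601.0152587890625, 235.54624938964844), (39.71128463745117, 77.0671615600586), 6.0875725746154785) ((616.2490234375, 237.10719299316406), 38.70920181274414)
[[625.0, 199.0], [617.0, 275.0], [584.0, 255.0], [582.0, 225.0], [600.0, 204.0]]
top (352, 214, 47, 55) ((616.7647705078125, -65.98323059082031), (128.06048583984375, 59.88763427734375), 32.57453155517578) ((616.76904296875, -67.22947692871094), 68.25509643554688)
[[684.0, -56.0], [661.0, -16.0], [648.0, -11.0], [549.0, -79.0], [582.0, -123.0]]
top dark (304, 455, 89, 25) ((79.4023895263671
[... 3369 characters left out ...]
9079589844, 113.54617309570312), 26.904016494750977)
side dark (340, 164, 20, 15) ((672.5482177734375, -128.03443908691406), (42.185699462890625, 43.91510772705078), 43.384521484375)
side dark (348, 106, 59, 42) ((727.3738403320312, -289.77276611328125), (138.6121368408203, 89.87483978271484), 5.177861213684082)
side dark (101, 92, 215, 152) ((907.0856323242188, 37.8773193359375), (35.8770637512207, 640.5540161132812), 0.1258389949798584)
side dark (595, 0, 45, 74) ((488.32989501953125, -1120.30712890625), (122.21605682373047, 416.714599609375), 22.404743194580078)
side dark (0, 0, 428, 270) ((978.5839233398438, -158.19281005859375), (1394.1798095703125, 78.38321685791016), 89.9957275390625)
```

View pics/top1.png

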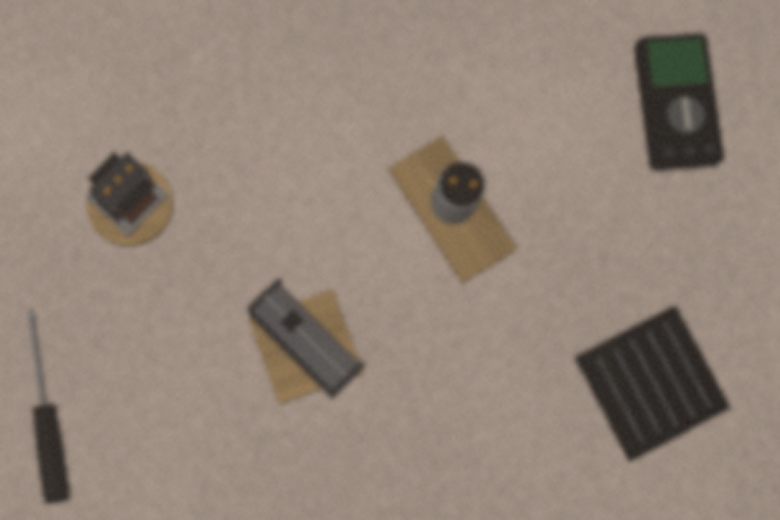

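View pics/side1.png

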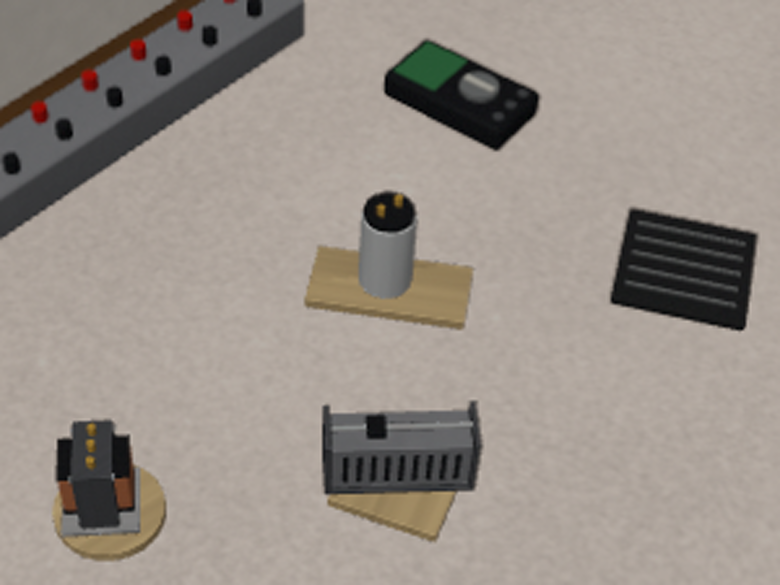

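```bash
python3 - <<'E'
from h import *
np.set_printoptions(suppress=True,precision=1)
t=cap("top");s=cap("side")
T=lambda a:np.array(a)/2.6+[200,160]
S=lambda a:np.array(a)/2.6+[200,90]
print('cap',ray(t,T([[462,184]]),.09)*1e3,ray(s,S([[388,211]]),.09)*1e3)
a=ray(t,T([[280,281],[250,308],[332,396],[363,368]]),.06)*1e3;print('rh top',a,a.mean(0),cv2.minAreaRect(a.astype(np.float32)))
# rheo side: foot front corners z=.01, top endplates
a=ray(s,S([[325,492],[478,490]]),.01)*1e3;print('rh foot',a,np.degrees(np.arctan2(*(a[1]-a[0])[::-1])))
a=ray(s,S([[326,405],[475,403]]),.06)*1e3;print('rh topplate',a)
# transformer foot
a=ray(s,S([[63,532],[140,532]]),.01)*1e3;print('tr foot front',a,np.degrees(np.arctan2(*(a[1]-a[0])[::-1])))
print('tr stubs',ray(s,S([[92,430],[91,446],[90,462]]),.083)*1e3,ray(t,T([[128,168],[117,179],[106,191]]),.083)*1e3)
# jar, etc.
E
```

```text
cap [[623.7 -65.1]] [[621.7 -62.9]]
rh top [[540.6  95.9]
 [516.  122.5]
 [438.   49.1]
 [463.   21.7]] [489.4  72.3] ((489.4891662597656, 72.07991027832031), (107.65924835205078, 37.067848205566406), 43.23603820800781)
rh foot [[515.5 122.8]
 [435.5  45.2]] -135.8639128852504
rh topplate [[543.4  92.5]
 [466.6  17.7]]
tr foot front [[627.9 276.3]
 [588.  238.6]] -136.6447327787539
tr stubs [[633.9 232.6]
 [624.2 242.3]
 [614.6 251.7]] [[638.3 232.4]
 [628.2 242. ]
 [617.2 251.5]]
```

```bash
cat >> h.py <<'E'
from scipy.spatial.transform import Rotation as Ro
def go(x,y,z,yaw=None):
    "mm; prints rotation then shift in tool axes after rotation"
    s=bot.get_state();p=s["position"]*1e3;r=s["tcp_rot"]
    R0=Ro.from_euler('xyz',r,degrees=True)
    R1=Ro.from_euler('xyz',[180,0,r[2] if yaw is None else yaw],degrees=True)
    rv=(R0.inv()*R1).as_rotvec(degrees=True)
    d=R1.inv().apply(np.array([x,y,z])-p)
    print('t',round(s['t'],2),'pos',p.round(1),'rpy',r.round(2),'q',s['qpos'].round(0),'open',round(s['opening']*1e3,1),'F',s['wrist_force'].round(1))
    print('turn',rv.round(2),'then shift',d.round(1))
E
python3 -c "
from h import *
go(623,-64,400,45)"
```

```text
t 0.3 pos [ 216.6 -612.7  404.4] rpy [-179.97    0.     19.47] q [67. 31. -0. 88.  0. 61. -4.] open 85.4 F [ 0.7  0.4 -0.4]
turn [ -0.03  -0.   -25.53] then shift [ 675.4 -100.7    4.4]
```

>>> play_rows(
  motion=[0,0,0,0,0,-6.4,1,0,0,0,0,0,-6.4,1,0,0,0,0,0,-6.4,1,0,0,0,0,0,-6.3,1,37,-6,0,0,0,0,1,37,-6,0,0,0,0,1,37,-6,0,0,0,0,1,37,-6,0,0,0,0,1,37,-6,0,0,0,0,1,37,-6,0,0,0,0,1,37,-6,0,0,0,0,1,37,-6,0,0,0,0,1],
)

```text
t: 1.5
position: [0.3928, -0.3684, 0.4048]
tcp_rot: [180.0, 0.0, 45.0]
wrist_force: [0.8, 0.2, -0.7]
opening: 0.0852
```

>>> play_rows(
  motion=[37,-5,0,0,0,0,1,37,-5,0,0,0,0,1,37,-5,0,0,0,0,1,37,-5,0,0,0,0,1,37,-5,0,0,0,0,1,37,-5,0,0,0,0,1,37,-5,0,0,0,0,1,37,-5,0,0,0,0,1,37,-5,0,0,0,0,1,37,-5,0,0,0,0,1,0,0,0,0,0,0,1,0,0,0,0,0,0,1],
)

```text
t: 2.7
position: [0.6187, -0.072, 0.4044]
tcp_rot: [-180.0, 0.0, 45.1]
wrist_force: [-0.8, -1.4, 0.5]
opening: 0.0856
```

```bash
python3 -c "
from h import *
go(623,-64,215,45)
cap('top','pics/t2.png');cap('side','pics/s2.png')"
```

```text
t 2.7 pos [618.7 -72.  404.4] rpy [-1.7998e+02  2.0000e-02  4.5080e+01] q [ 15.  29. -17.  92.  10.  61. -50.] open 85.6 F [-0.8 -1.4  0.5]
turn [-0.02  0.02  0.08] then shift [  8.7  -2.6 189.4]
```

View pics/s2.png

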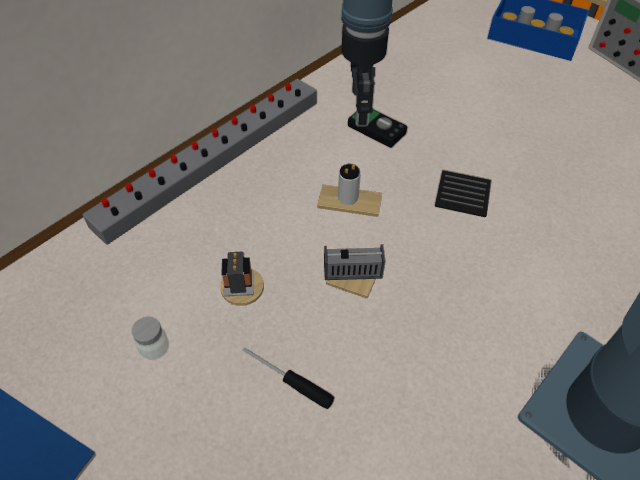

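Side view: the gripper hangs above the capacitor (tips near pixel 364,120, the capacitor at 349,185), the way down is clear. Descending.

>>> play_rows(
  motion=[8.7,-2.6,30,0,0,0,1,0,0,30,0,0,0,1,0,0,30,0,0,0,1,0,0,30,0,0,0,1,0,0,30,0,0,0,1,0,0,24,0,0,0,1,0,0,15,0,0,0,1,0,0,0,0,0,0,1,0,0,0,0,0,0,1],
)

```text
t: 3.7
position: [0.6231, -0.0654, 0.2165]
tcp_rot: [180.0, -0.0, 44.9]
wrist_force: [0.8, 0.1, 0.4]
opening: 0.0853
```

```bash
python3 -c "
from h import *
go(623,-64,215,45)
c=cap('top');crop(c,300,160,150,120,4,'pics/t3.png');c=cap('side');crop(c,280,60,150,170,3.5,'pics/s3.png')"
```

```text
t 3.7 pos [623.1 -65.4 216.5] rpy [ 1.7995e+02 -2.0000e-02  4.4920e+01] q [ 12.  43. -14.  97.  15.  41. -55.] open 85.3 F [0.8 0.1 0.4]
turn [ 0.05 -0.02 -0.08] then shift [ 0.9 -1.1  1.5]
```

View pics/s3.png

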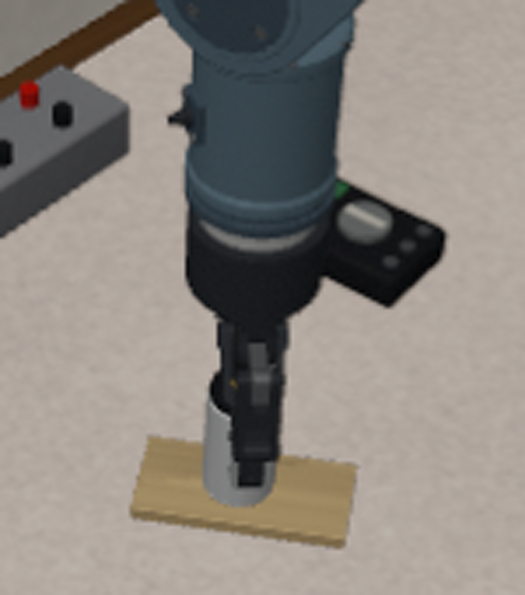

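>>> play_rows(
  motion=[0,0,0,0,0,0,-1,0,0,0,0,0,0,-1,0,0,0,0,0,0,-1,0,0,0,0,0,0,-1,0,0,0,0,0,0,-1,0,0,0,0,0,0,-1,0,0,0,0,0,0,-1,0,0,0,0,0,0,-1,0,0,0,0,0,0,-1],
)

```text
t: 4.7
position: [0.6233, -0.0648, 0.2164]
tcp_rot: [180.0, -0.0, 45.0]
wrist_force: [-1.6, 0.2, 6.7]
opening: 0.0433
```

>>> play_rows(
  motion=[0,0,-8,0,0,0,-1,0,0,-20,0,0,0,-1,0,0,-25,0,0,0,-1,0,0,-25,0,0,0,-1,0,0,-25,0,0,0,-1,0,0,-20,0,0,0,-1,0,0,0,0,0,0,-1,0,0,0,0,0,0,-1],
)

```text
t: 5.5
position: [0.6226, -0.0648, 0.3384]
tcp_rot: [-180.0, 0.0, 45.0]
wrist_force: [-0.2, 0.5, -1.9]
opening: 0.0431
```

```bash
python3 -c "
from h import *
go(454,-248,340,45)
c=cap('top','pics/t4.png');c=cap('side');crop(c,280,60,200,170,3.5,'pics/s4.png')"
```

```text
t 5.5 pos [622.6 -64.8 338.4] rpy [-1.7999e+02  2.0000e-02  4.4970e+01] q [ 14.  34. -17.  94.  11.  54. -52.] open 43.1 F [-0.2  0.5 -1.9]
turn [-0.01  0.02 -0.03] then shift [-248.7   10.3   -1.6]
```

View pics/s4.png

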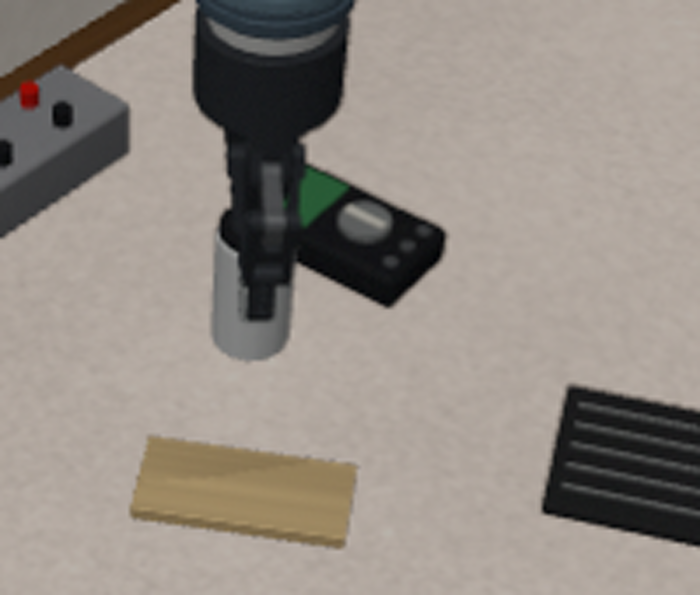

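>>> play_rows(
  motion=[-35,1.5,0,0,0,0,-1,-36,1.5,0,0,0,0,-1,-36,1.5,0,0,0,0,-1,-36,1.5,0,0,0,0,-1,-36,1.5,0,0,0,0,-1,-36,1.4,0,0,0,0,-1,-34,1.4,0,0,0,0,-1,0,0,0,0,0,0,-1,0,0,0,0,0,0,-1],
)

```text
t: 6.5
position: [0.4533, -0.2485, 0.3378]
tcp_rot: [-179.9, 0.0, 44.9]
wrist_force: [0.6, 1.4, -1.2]
opening: 0.0426
```

```bash
python3 - <<'E'
from h import *
go(454,-248,340,45)
np.set_printoptions(suppress=True,precision=1)
for n,b in (("top",(330,170,120,130)),("side",(290,140,220,120))):
    c=cap(n);crop(c,*b,3.6 if n=='side' else 4.5,f'pics/{n}5.png')
    h=cv2.cvtColor(c["frame"],cv2.COLOR_RGB2HSV)
    m=((h[...,0]>10)&(h[...,0]<26)&(h[...,1]>(76))&(h[...,2]>70)).astype(np.uint8)*255
    cs,_=cv2.findContours(m,cv2.RETR_EXTERNAL,cv2.CHAIN_APPROX_NONE)
    for k in cs:
        if cv2.contourArea(k)>200:
            w=ray(c,k.reshape(-1,2),.01)*1000
            hull=cv2.convexHull(w.astype(np.float32))
            print(n,cv2.boundingRect(k),cv2.minAreaRect(hull),cv2.approxPolyDP(cv2.convexHull(k),3,True).reshape(-1,2).tolist())
E
```

```text
t 6.5 pos [ 453.3 -248.5  337.8] rpy [-1.799e+02  3.000e-02  4.487e+01] q [ 37.  24. -16. 111.   9.  47. -29.] open 42.6 F [ 0.6  1.4 -1.2]
turn [-0.1   0.03 -0.13] then shift [ 0.8  0.2 -2.2]
top (296, 283, 27, 32) ((470.0799865722656, 103.99381256103516), (88.42765045166016, 35.84907150268555), 43.940399169921875) [[296, 283], [322, 309], [307, 314]]
top (234, 223, 32, 31) ((614.78466796875, 234.65328979492188), (61.7408447265625, 79.45469665527344), 35.51422119140625) [[265, 234], [263, 246], [254, 253], [244, 253], [234, 243], [234, 238], [256, 223]]
top (350, 213, 48, 55) ((619.1370239257812, -63.647098541259766), (128.6809539794922, 61.21529769897461), 32.26224899291992) [[369, 213], [397, 254], [379, 267], [350, 225]]
side (326, 279, 49, 19) ((467.63873291015625, 104.7288818359375), (90.89332580566406, 40.38642120361328), 43.21488571166992) [[374, 279], [366, 297], [326, 283]]
side (224, 270, 40, 35) ((602.3060302734375, 239.45721435546875), (48.462310791015625, 82.26520538330078), 3.2629151344299316) [[260, 275], [262, 291], [254, 301], [234, 304], [224, 298], [254, 270]]
side (317, 185, 64, 31) ((616.086669921875, -62.2322883605957), (128.21237182617188, 67.40097045898438), 32.452720642089844) [[322, 186], [380, 193], [377, 215], [318, 207]]
side (571, 0, 36, 20) ((616.4465942382812, -1185.3253173828125), (97.01358795166016, 135.55474853515625), 14.537359237670898) [[606, 0], [599, 19], [571, 4], [573, 0]]
```

View pics/side5.png

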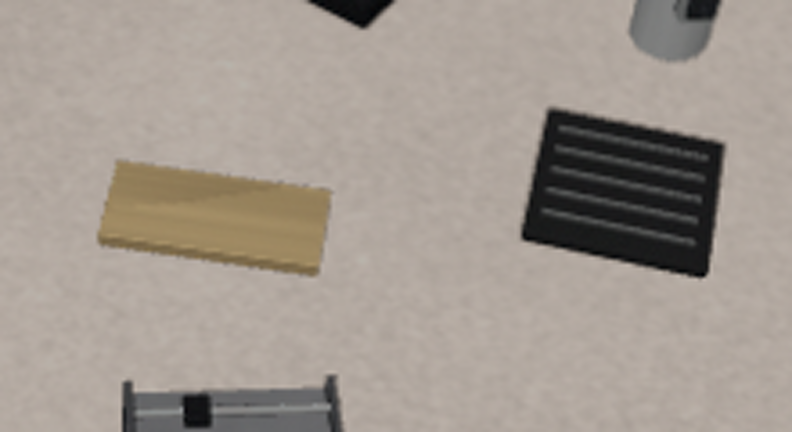

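View pics/top5.png

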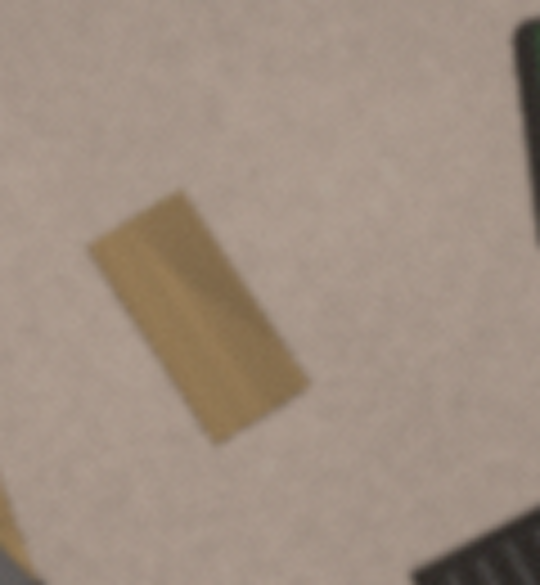

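```bash
cat >> h.py <<'E'
def un(a,b,k): return (np.array(a,float)+.5)/k-.5+np.array(b[:2])
def quad(c,px,z):
    a=ray(c,px,z)*1e3
    e=np.roll(a,-1,0)-a
    print(a.round(1).tolist(),'ctr',a.mean(0).round(1),'len',np.hypot(*e.T).round(1),'ang',np.degrees(np.arctan2(e[:,1],e[:,0])).round(1))
E
python3 - <<'E'
from h import *
t=cap("top");s=cap("side")
B=(330,170);quad(t,un([[182,190],[310,381],[218,445],[90,247]],B,4.5),.01)
B=(290,140);quad(s,un([[118,160],[331,190],[320,264],[100,237]],B,3.6),.01)
quad(s,un([[551,107],[724,143],[709,269],[524,232]],B,3.6),.01)
E
```

```text
[[689.6, -56.2], [583.5, -124.4], [548.2, -73.8], [657.1, -5.4]] ctr [619.6 -65. ] len [126.1  61.7 128.6  60.3] ang [-147.3  124.9   32.1  -57.4]
[[688.5, -57.3], [579.8, -126.0], [547.4, -76.0], [653.9, -4.4]] ctr [617.4 -65.9] len [128.7  59.5 128.3  63.3] ang [-147.7  122.9   33.9  -56.8]
[[525.2, -274.6], [430.1, -322.2], [381.1, -228.0], [476.3, -177.6]] ctr [ 453.2 -250.6] len [106.4 106.1 107.7 108.7] ang [-153.4  117.5   27.9  -63.2]
```

>>> play_rows(
  motion=[0.8,0,25,0,0,0,-1,0,0,28,0,0,0,-1,0,0,28,0,0,0,-1,0,0,22,0,0,0,-1,0,0,10,0,0,0,-1,0,0,5,0,0,0,-1,0,0,2,0,0,0,-1,0,0,0,0,0,0,-1,0,0,0,0,0,0,-1],
)

```text
t: 7.6
position: [0.455, -0.2477, 0.2195]
tcp_rot: [179.9, -0.0, 45.0]
wrist_force: [0.8, 0.4, -1.0]
opening: 0.0429
```

>>> play_rows(
  motion=[0,0,1.5,0,0,0,-1,0,0,1,0,0,0,-1,0,0,0,0,0,0,-1,0,0,0,0,0,0,-1],
)

```text
t: 8.0
position: [0.4547, -0.2477, 0.2164]
tcp_rot: [180.0, -0.0, 45.0]
wrist_force: [-1.2, -0.2, 0.2]
opening: 0.043
```

>>> play_rows(
  motion=[0,0,0.5,0,0,0,-1,0,0,0,0,0,0,0,0,0,0,0,0,0,0.4,0,0,0,0,0,0,1,0,0,0,0,0,0,1,0,0,0,0,0,0,1,0,0,0,0,0,0,1,0,0,0,0,0,0,1,0,0,0,0,0,0,1],
)

```text
t: 8.9
position: [0.4546, -0.2475, 0.2157]
tcp_rot: [-180.0, -0.0, 45.0]
wrist_force: [0.6, 0.2, -0.3]
opening: 0.0855
```

>>> play_rows(
  motion=[0,0,-15,0,0,0,1,0,0,-30,0,0,0,1,0,0,-35,0,0,0,1,0,0,-35,0,0,0,1,0,0,-20,0,0,0,1,0,0,0,0,0,0,1],
)

```text
t: 9.5
position: [0.4555, -0.2479, 0.3536]
tcp_rot: [179.7, -0.1, 45.0]
wrist_force: [0.8, -0.2, -0.1]
opening: 0.0853
```

```bash
python3 -c "
from h import *
go(489,72,350,43.7)
c=cap('top');crop(c,220,200,260,150,3,'pics/t6.png');c=cap('side');crop(c,300,60,220,240,2.5,'pics/s6.png')"
```

```text
t 9.5 pos [ 455.5 -247.9  353.6] rpy [ 1.7968e+02 -1.0000e-01  4.4960e+01] q [ 37.  23. -17. 110.   9.  48. -29.] open 85.3 F [ 0.8 -0.2 -0.1]
turn [ 0.32 -0.1   1.26] then shift [ 245.2 -208.2    3.6]
```

View pics/s6.png

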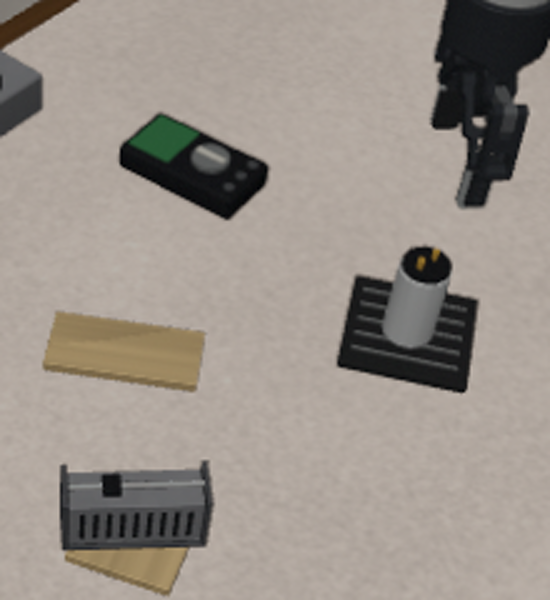

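View pics/t6.png

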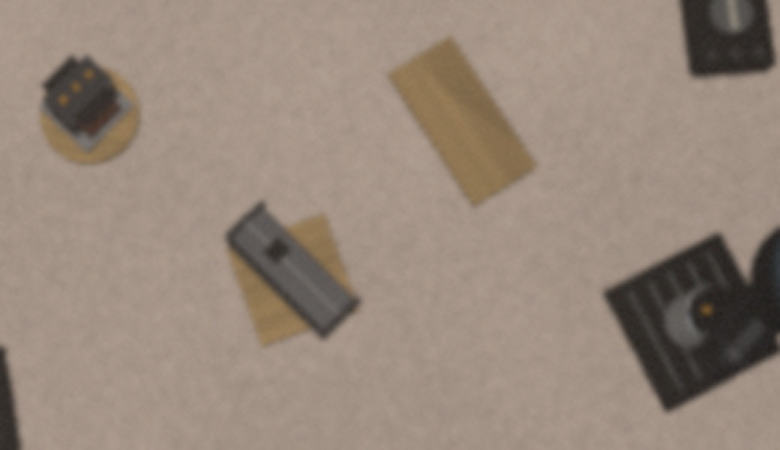

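```bash
python3 - <<'E'
from h import *
t=cap("top");s=cap("side")
for z in (.06,.066): quad(t,un([[265,203],[227,236],[323,338],[360,302]],(220,200),3),z)
quad(s,un([[62,548],[209,546]],(300,60),2.5),.01)
E
```

```text
[[542.3, 95.2], [516.3, 124.4], [437.9, 49.9], [465.8, 21.6]] ctr [490.6  72.8] len [ 39.1 108.1  39.7 106.2] ang [ 131.7 -136.5  -45.5   43.9]
[[541.4, 95.1], [515.5, 124.1], [437.5, 50.1], [465.2, 21.9]] ctr [489.9  72.8] len [ 38.9 107.6  39.5 105.7] ang [ 131.7 -136.5  -45.5   43.9]
[[516.7, 122.8], [436.8, 45.2]] ctr [476.8  84. ] len [111.4 111.4] ang [-135.8   44.2]
```

>>> play_rows(
  motion=[0,0,0,0.3,0,1.1,1,27.4,-22.9,0,0,0,0,1,27.4,-22.9,0,0,0,0,1,27.4,-22.9,0,0,0,0,1,27.4,-22.9,0,0,0,0,1,27.4,-22.9,0,0,0,0,1,27.4,-22.9,0,0,0,0,1,27.4,-22.9,0,0,0,0,1,27.4,-22.9,0,0,0,0,1,27.3,-22.8,0,0,0,0,1,0,0,0,0,0,0,1,0,0,0,0,0,0,1],
)

```text
t: 10.9
position: [0.4892, 0.0725, 0.351]
tcp_rot: [-179.6, 0.1, 44.0]
wrist_force: [0.1, 0.1, 0.1]
opening: 0.0852
```

```bash
python3 -c "
from h import *
go(490.3,71.5,195,43.9)
c=cap('side');crop(c,260,140,180,180,3.3,'pics/s7.png')"
```

```text
t 10.9 pos [489.2  72.5 351. ] rpy [-1.7963e+02  8.0000e-02  4.3960e+01] q [  5.  22. -23. 113.  11.  48. -70.] open 85.2 F [0.1 0.1 0.1]
turn [-0.37  0.08  0.06] then shift [1.00e-01 1.40e+00 1.56e+02]
```

View pics/s7.png

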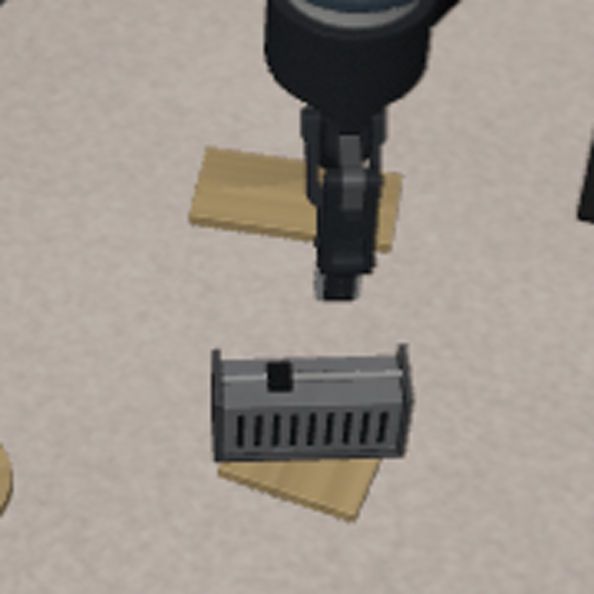

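>>> play_rows(
  motion=[0,1.4,25,-0.3,0,0,1,0,0,30,0,0,0,1,0,0,30,0,0,0,1,0,0,30,0,0,0,1,0,0,20,0,0,0,1,0,0,14,0,0,0,1,0,0,6,0,0,0,1,0,0,0,0,0,0,1,0,0,0,0,0,0,1],
)

```text
t: 11.85
position: [0.4908, 0.0707, 0.1974]
tcp_rot: [180.0, -0.0, 43.8]
wrist_force: [0.0, 0.4, 0.5]
opening: 0.0855
```

```bash
python3 -c "
from h import *
go(490.3,71.5,195,43.9)
c=cap('side');crop(c,260,140,180,180,3.3,'pics/s8.png')"
```

```text
t 11.85 pos [490.8  70.7 197.4] rpy [ 1.7996e+02 -5.0000e-02  4.3840e+01] q [ -0.  37. -16. 117.  20.  29. -78.] open 85.5 F [0.  0.4 0.5]
turn [ 0.04 -0.05 -0.06] then shift [ 0.2 -0.9  2.4]
```

View pics/s8.png

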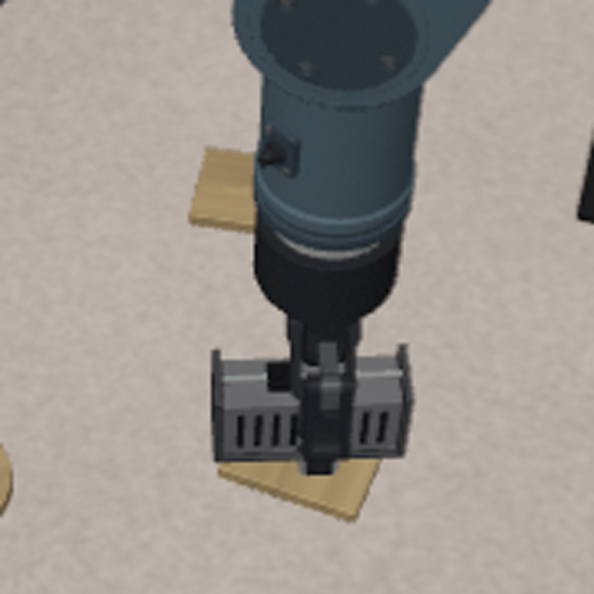

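>>> play_rows(
  motion=[0,0,0,0,0,0,-1,0,0,0,0,0,0,-1,0,0,0,0,0,0,-1,0,0,0,0,0,0,-1,0,0,0,0,0,0,-1,0,0,0,0,0,0,-1,0,0,0,0,0,0,-1,0,0,0,0,0,0,-1,0,0,0,0,0,0,-1,0,0,0,0,0,0,-1],
)

```text
t: 12.9
position: [0.4906, 0.071, 0.1972]
tcp_rot: [180.0, -0.0, 43.9]
wrist_force: [-1.3, -0.8, 5.7]
opening: 0.0336
```

>>> play_rows(
  motion=[0,0,-8,0,0,0,-1,0,0,-20,0,0,0,-1,0,0,-25,0,0,0,-1,0,0,-25,0,0,0,-1,0,0,-25,0,0,0,-1,0,0,-20,0,0,0,-1,0,0,0,0,0,0,-1,0,0,0,0,0,0,-1],
)

```text
t: 13.7
position: [0.49, 0.0707, 0.3193]
tcp_rot: [-180.0, 0.0, 43.9]
wrist_force: [1.0, -0.2, -3.6]
opening: 0.0336
```

```bash
python3 -c "
from h import *
go(618.5,-65.5,318,32.6)
c=cap('top');crop(c,230,200,220,150,3.5,'pics/t9.png')
c=cap('side');crop(c,260,140,180,180,3.3,'pics/s9.png')"
```

```text
t 13.7 pos [490.   70.7 319.3] rpy [-1.7999e+02  3.0000e-02  4.3870e+01] q [  5.  24. -22. 114.  13.  44. -72.] open 33.6 F [ 1.  -0.2 -3.6]
turn [-0.    0.03 11.27] then shift [ 34.9 184.    1.3]
```

View pics/s9.png

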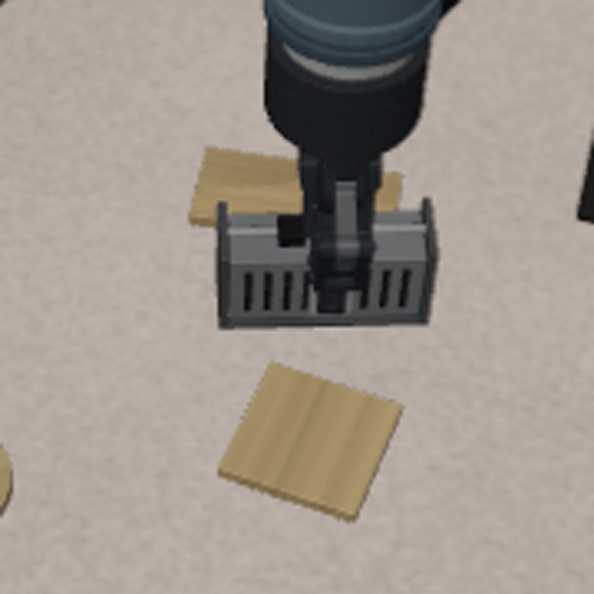

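View pics/t9.png

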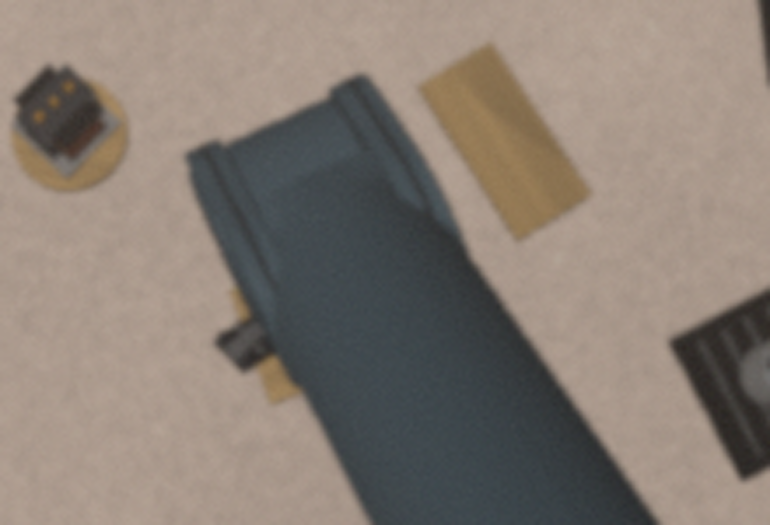

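```bash
python3 - <<'E'
from h import *
s=cap("side");B=(260,140)
quad(s,un([[222,327],[430,323]],B,3.3),.132)
quad(s,un([[273,362],[402,405],[354,513],[220,468]],B,3.3),.01)
E
```

```text
[[514.5, 121.7], [437.1, 45.1]] ctr [475.8  83.4] len [108.9 108.9] ang [-135.3   44.7]
[[538.9, 46.8], [462.7, 18.8], [434.8, 95.9], [510.2, 124.8]] ctr [486.7  71.6] len [81.2 82.  80.8 83.1] ang [-159.8  109.9   21.   -69.8]
```

>>> play_rows(
  motion=[0,0,-5,0,0,3.8,-1,0,0,-5,0,0,3.8,-1,0,0,0,0,0,3.7,-1,5.1,26.3,0,0,0,0,-1,5.1,26.3,0,0,0,0,-1,5.1,26.3,0,0,0,0,-1,5.1,26.3,0,0,0,0,-1,5.1,26.3,0,0,0,0,-1,5.1,26.3,0,0,0,0,-1,5.1,26.2,0,0,0,0,-1,0,0,0,0,0,0,-1,0,0,0,0,0,0,-1],
)

```text
t: 15.05
position: [0.6191, -0.0652, 0.3281]
tcp_rot: [-179.9, 0.1, 32.5]
wrist_force: [-0.5, 1.0, -3.5]
opening: 0.0336
```

```bash
python3 -c "
from h import *
go(619.1,-65.1,198,32.6)
c=cap('side');crop(c,260,100,180,180,3.3,'pics/s10.png')"
```

```text
t 15.05 pos [619.1 -65.2 328.1] rpy [-1.7989e+02  1.3000e-01  3.2520e+01] q [ 14.  34. -17.  95.  12.  53. -65.] open 33.6 F [-0.5  1.  -3.5]
turn [-0.11  0.13 -0.08] then shift [ 0.000e+00 -1.000e-01  1.301e+02]
```

View pics/s10.png

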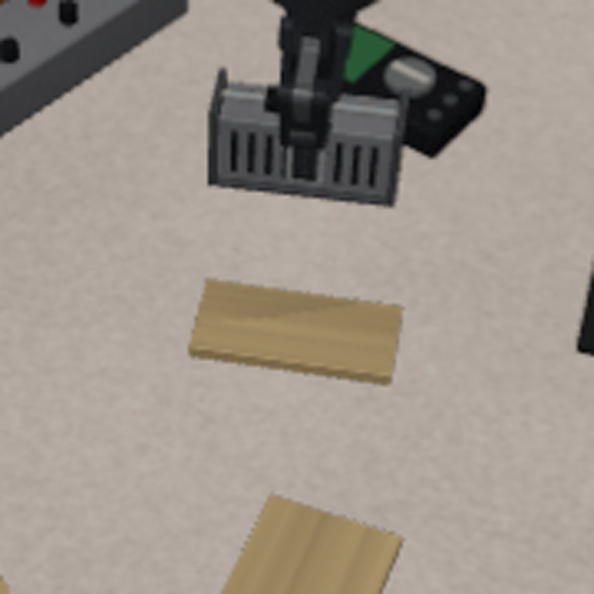

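Over the oblong base, level and parallel to it. Lowering.

>>> play_rows(
  motion=[0,0,22,0,0,0,-1,0,0,28,0,0,0,-1,0,0,28,0,0,0,-1,0,0,24,0,0,0,-1,0,0,14,0,0,0,-1,0,0,7,0,0,0,-1,0,0,3,0,0,0,-1,0,0,1.5,0,0,0,-1,0,0,0,0,0,0,-1,0,0,0,0,0,0,-1],
)

```text
t: 16.1
position: [0.6199, -0.065, 0.2031]
tcp_rot: [179.9, -0.1, 32.6]
wrist_force: [0.2, -0.2, -3.9]
opening: 0.0332
```

```bash
python3 -c "
from h import *
go(619.1,-65.1,197.3,32.6)
c=cap('side');crop(c,260,100,180,180,3.3,'pics/s11.png')"
```

```text
t 16.1 pos [619.9 -65.  203.1] rpy [ 1.7995e+02 -7.0000e-02  3.2560e+01] q [ 12.  44. -14.  98.  15.  40. -68.] open 33.2 F [ 0.2 -0.2 -3.9]
turn [ 0.05 -0.07 -0.04] then shift [-0.8 -0.3  5.8]
```

View pics/s11.png

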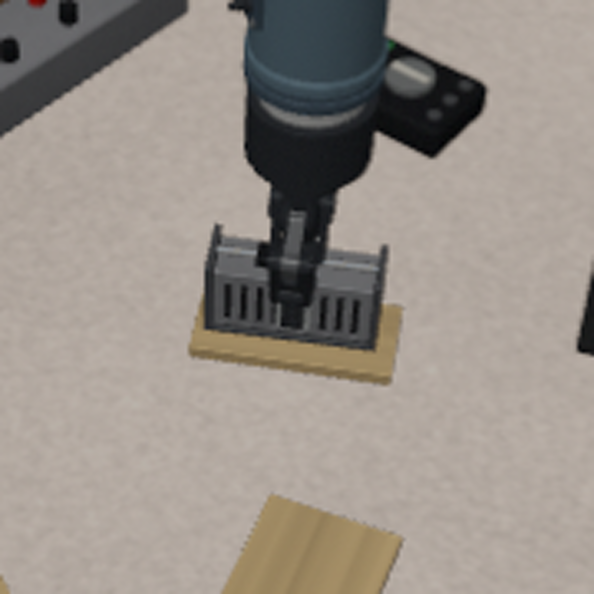

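```bash
python3 - <<'E'
from h import *
s=cap("side");B=(260,100)
quad(s,un([[204,331],[378,350]],B,3.3),.0158)
quad(s,un([[191,347],[390,374],[402,306],[207,280]],B,3.3),.01)
E
```

```text
[[654.8, -17.8], [563.9, -81.2]] ctr [609.3 -49.5] len [110.8 110.8] ang [-145.1   34.9]
[[655.0, -5.9], [548.5, -75.0], [580.0, -125.9], [687.7, -56.3]] ctr [617.8 -65.8] len [127.   59.9 128.3  60.1] ang [-147.   -58.2   32.9  123. ]
```

>>> play_rows(
  motion=[-1.5,0,2,0,0,0,-1,0,0,2,0,0,0,-1,0,0,1.2,0,0,0,-1,0,0,0,0,0,0,-1,0,0,0,0,0,0,-1],
)

```text
t: 16.7
position: [0.6181, -0.0659, 0.1973]
tcp_rot: [180.0, 0.0, 32.6]
wrist_force: [-1.9, -0.6, 2.5]
opening: 0.0334
```

Contact (+2.5 N). Release and retreat.

>>> play_rows(
  motion=[0,0,0,0,0,0,-0.2,0,0,0,0,0,0,0.3,0,0,0,0,0,0,1,0,0,0,0,0,0,1,0,0,0,0,0,0,1,0,0,0,0,0,0,1,0,0,0,0,0,0,1,0,0,0,0,0,0,1,0,0,-8,0,0,0,1,0,0,-20,0,0,0,1],
)

```text
t: 17.7
position: [0.6174, -0.0657, 0.2242]
tcp_rot: [-179.9, 0.2, 32.6]
wrist_force: [0.2, -0.3, 0.1]
opening: 0.0853
```

>>> play_rows(
  motion=[0,0,-30,0,0,0,1,0,0,-35,0,0,0,1,0,0,-35,0,0,0,1,0,0,-20,0,0,0,1,0,0,0,0,0,0,1],
)

```text
t: 18.2
position: [0.6195, -0.0657, 0.3493]
tcp_rot: [179.8, -0.3, 32.6]
wrist_force: [0.7, 0.3, -0.0]
opening: 0.0855
```

```bash
python3 -c "
from h import *
go(627,241,350,45)
c=cap('top');crop(c,220,190,180,140,4.3,'pics/t12.png')
c=cap('side');crop(c,200,140,220,180,3.3,'pics/s12.png')"
```

```text
t 18.2 pos [619.5 -65.7 349.3] rpy [179.76  -0.31  32.56] q [ 14.  33. -17.  95.  11.  54. -65.] open 85.5 F [ 0.7  0.3 -0. ]
turn [  0.27  -0.28 -12.44] then shift [ 222.2 -211.5   -0.7]
```

View pics/s12.png

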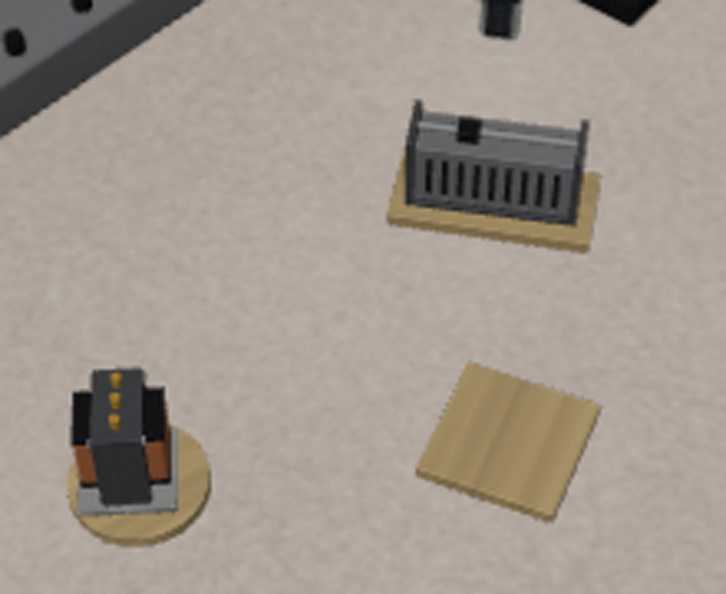

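View pics/t12.png

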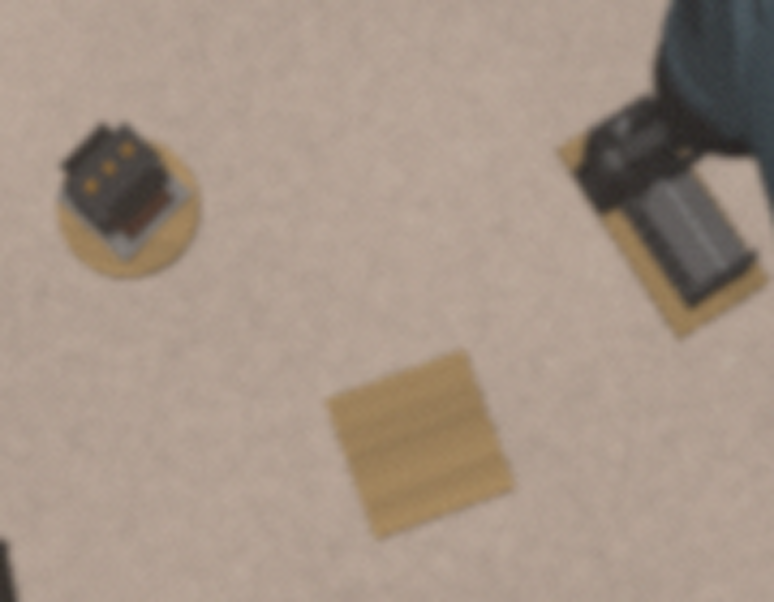

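```bash
python3 - <<'E'
from h import *
t=cap("top");s=cap("side");BT=(220,190);BS=(200,140)
quad(t,un([[465,350],[513,489],[379,538],[329,400]],BT,4.3),.01)
quad(s,un([[470,362],[600,405],[551,513],[418,468]],BS,3.3),.01)
print('foot');quad(s,un([[80,514],[177,510]],BS,3.3),.01);quad(t,un([[127,258],[190,197]],BT,4.3),.013)
quad(s,un([[116,380],[116,401],[115,421]],BS,3.3),.081);quad(t,un([[128,149],[110,168],[91,186]],BT,4.3),.081)
E
```

```text
[[541.4, 48.1], [463.3, 21.2], [435.6, 95.5], [512.6, 124.2]] ctr [488.2  72.2] len [82.6 79.4 82.2 81.4] ang [-161.   110.4   20.4  -69.3]
[[539.3, 47.2], [462.7, 18.8], [435.2, 96.3], [510.2, 124.8]] ctr [486.9  71.8] len [81.7 82.2 80.3 82.9] ang [-159.7  109.5   20.9  -69.5]
foot
[[627.0, 277.8], [589.4, 238.6]] ctr [608.2 258.2] len [54.3 54.3] ang [-133.8   46.2]
[[592.4, 239.5], [627.9, 204.5]] ctr [610.1 222. ] len [49.8 49.8] ang [-44.6 135.4]
[[637.0, 231.6], [626.3, 241.1], [616.8, 250.4]] ctr [626.7 241. ] len [14.3 13.3 27.6] ang [138.2 135.9 -42.9]
[[639.6, 232.3], [629.0, 241.8], [619.0, 251.8]] ctr [629.2 242. ] len [14.2 14.2 28.4] ang [138.2 135.  -43.4]
```

>>> play_rows(
  motion=[0,0,0,0,0,-6.5,1,0,0,0,0,0,-6.4,1,25,-23.2,0,0,0,0,1,25,-23.2,0,0,0,0,1,25,-23.2,0,0,0,0,1,25,-23.2,0,0,0,0,1,25,-23.2,0,0,0,0,1,25,-23.2,0,0,0,0,1,25,-23.2,0,0,0,0,1,25,-23.2,0,0,0,0,1,24.4,-23,0,0,0,0,1,0,0,0,0,0,0,1],
)

```text
t: 19.6
position: [0.6248, 0.247, 0.3437]
tcp_rot: [-179.7, -0.0, 45.9]
wrist_force: [-0.4, 0.5, -0.1]
opening: 0.0851
```

```bash
python3 -c "
from h import *
go(628,240.5,204,45.5)
c=cap('side');crop(c,160,140,180,180,3.3,'pics/s13.png')"
```

```text
t 19.6 pos [624.8 247.  343.7] rpy [-1.7972e+02 -5.0000e-02  4.5920e+01] q [-11.  38. -22.  86.  15.  58. -81.] open 85.1 F [-0.4  0.5 -0.1]
turn [-0.28 -0.04  0.42] then shift [ -2.4   6.8 139.7]
```

View pics/s13.png

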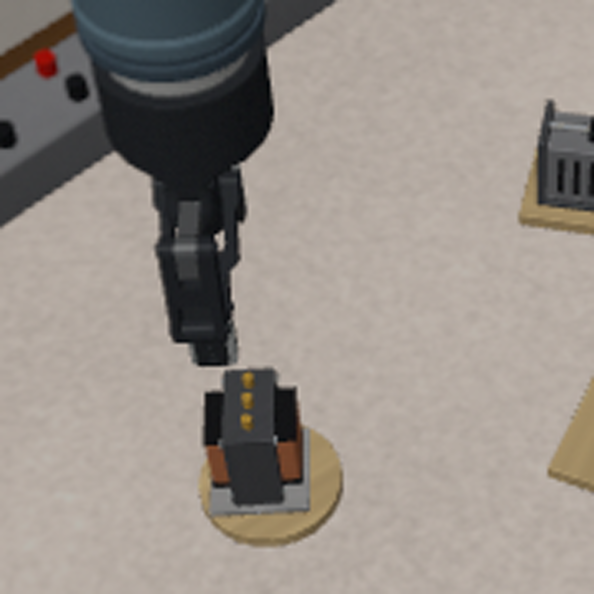

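>>> play_rows(
  motion=[0,0,15,0,0,0,1,0,0,0,0,0,0,1,0,0,0,0,0,0,1],
)

```text
t: 19.95
position: [0.6269, 0.2387, 0.3287]
tcp_rot: [-180.0, 0.2, 45.4]
wrist_force: [0.3, -0.8, 0.7]
opening: 0.0854
```

```bash
python3 -c "
from h import *
go(628,240.5,204,45.5)"
```

```text
t 19.95 pos [626.9 238.7 328.7] rpy [-1.7999e+02  1.6000e-01  4.5360e+01] q [-11.  39. -21.  87.  16.  57. -81.] open 85.4 F [ 0.3 -0.8  0.7]
turn [-0.01  0.16 -0.14] then shift [  2.   -0.5 124.7]
```

>>> play_rows(
  motion=[2,-0.5,25,0,0,0,1,0,0,30,0,0,0,1,0,0,30,0,0,0,1,0,0,20,0,0,0,1,0,0,12,0,0,0,1,0,0,7,0,0,0,1,0,0,0,0,0,0,1,0,0,0,0,0,0,1],
)

```text
t: 20.75
position: [0.6285, 0.2424, 0.2071]
tcp_rot: [180.0, -0.1, 45.5]
wrist_force: [0.1, -0.0, -0.5]
opening: 0.0856
```

```bash
python3 -c "
from h import *
go(628,240.5,204,45.5)
c=cap('side');crop(c,160,140,180,180,3.3,'pics/s14.png')"
```

```text
t 20.75 pos [628.5 242.4 207.1] rpy [ 1.7997e+02 -9.0000e-02  4.5460e+01] q [-13.  48. -18.  89.  19.  46. -84.] open 85.6 F [ 0.1 -0.  -0.5]
turn [ 0.03 -0.09 -0.04] then shift [-1.7  1.   3.1]
```

View pics/s14.png

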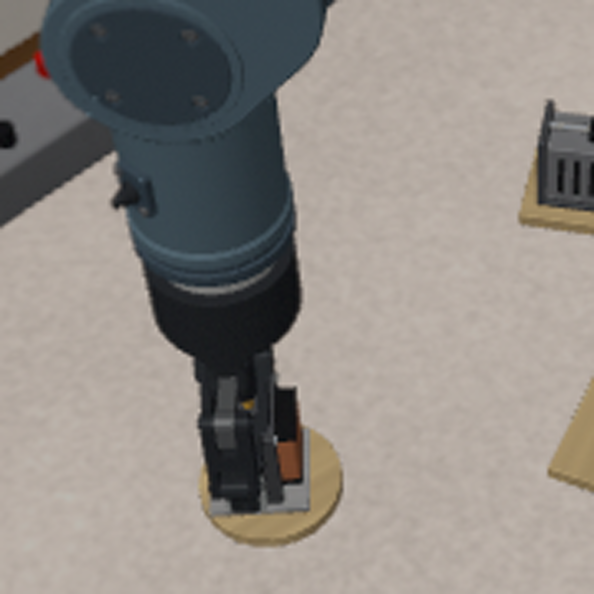

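>>> play_rows(
  motion=[-1.2,0,2,0,0,0,1,0,0,0,0,0,0,-1,0,0,0,0,0,0,-1,0,0,0,0,0,0,-1,0,0,0,0,0,0,-1,0,0,0,0,0,0,-1,0,0,0,0,0,0,-1,0,0,0,0,0,0,-1,0,0,0,0,0,0,-1],
)

```text
t: 21.7
position: [0.6274, 0.2415, 0.2045]
tcp_rot: [180.0, -0.0, 45.5]
wrist_force: [-0.1, -1.3, 5.8]
opening: 0.0495
```

>>> play_rows(
  motion=[0,0,-8,0,0,0,-1,0,0,-20,0,0,0,-1,0,0,-25,0,0,0,-1,0,0,-25,0,0,0,-1,0,0,-25,0,0,0,-1,0,0,-20,0,0,0,-1,0,0,0,0,0,0,-1,0,0,0,0,0,0,-1],
)

```text
t: 22.5
position: [0.6266, 0.2411, 0.3259]
tcp_rot: [-180.0, 0.1, 45.5]
wrist_force: [0.0, 0.9, -5.1]
opening: 0.0494
```

```bash
python3 -c "
from h import *
go(487.6,72,330,20.2)
c=cap('side');crop(c,160,120,180,200,3,'pics/s15.png')"
```

```text
t 22.5 pos [626.6 241.1 325.9] rpy [-1.7997e+02  1.0000e-01  4.5470e+01] q [-11.  39. -21.  87.  16.  57. -81.] open 49.4 F [ 0.   0.9 -5.1]
turn [-1.000e-02  1.100e-01  2.527e+01] then shift [-188.8  110.7   -4.1]
```

View pics/s15.png

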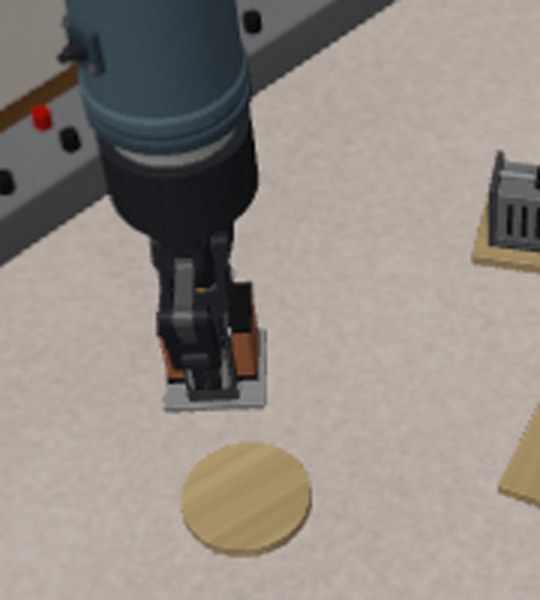

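```bash
python3 - <<'E'
from h import *
s=cap("side");t=cap("top")
quad(s,un([[165,411],[265,406]],(160,120),3),.1314)
for n,c in(("side",s),("top",t)):
    h=cv2.cvtColor(c["frame"],cv2.COLOR_RGB2HSV)
    m=((h[...,0]>10)&(h[...,0]<26)&(h[...,1]>74)&(h[...,2]>70)).astype(np.uint8)*255
    cs,_=cv2.findContours(m,cv2.RETR_EXTERNAL,cv2.CHAIN_APPROX_NONE)
    for k in cs:
        x,y,w,hh=cv2.boundingRect(k)
        if cv2.contourArea(k)>200 and x<270:
            a=ray(c,k.reshape(-1,2),.01)*1000
            print(n,(x,y,w,hh),cv2.fitEllipse(a.astype(np.float32)),a.min(0),a.max(0))
E
```

```text
[[626.1, 279.3], [587.9, 238.4]] ctr [607.  258.9] len [56. 56.] ang [-133.1   46.9]
side (220, 268, 44, 37) ((619.1888427734375, 240.46702575683594), (79.37999725341797, 83.15521240234375), 55.411216735839844) [577.55392919 199.33620656] [661.13985393 281.64350006]
```

>>> play_rows(
  motion=[0,0,0,0,0,5.1,-1,0,0,0,0,0,5.1,-1,0,0,0,0,0,5.1,-1,0,0,0,0,0,5.0,-1,0,0,0,0,0,5.0,-1,-27,15.8,0,0,0,0,-1,-27,15.8,0,0,0,0,-1,-27,15.8,0,0,0,0,-1,-27,15.8,0,0,0,0,-1,-27,15.8,0,0,0,0,-1,-27,15.8,0,0,0,0,-1,-26.3,15.9,0,0,0,0,-1],
)

```text
t: 23.85
position: [0.4872, 0.0716, 0.3262]
tcp_rot: [-180.0, 0.1, 20.2]
wrist_force: [1.8, -0.2, -5.6]
opening: 0.0496
```

>>> play_rows(
  motion=[0,0,0,0,0,0,-1,0,0,0,0,0,0,-1,0,0,0,0,0,0,-1],
)

```text
t: 24.15
position: [0.4889, 0.0733, 0.3269]
tcp_rot: [-180.0, -0.0, 20.2]
wrist_force: [0.2, 0.2, -6.0]
opening: 0.0497
```

```bash
python3 -c "
from h import *
go(488.1,72.2,205,20.2)
c=cap('side');crop(c,260,140,180,180,3.3,'pics/s16.png')"
```

```text
t 24.15 pos [488.9  73.3 326.9] rpy [-1.7997e+02 -3.0000e-02  2.0220e+01] q [ -0.  23. -16. 114.   9.  44. -92.] open 49.7 F [ 0.2  0.2 -6. ]
turn [-0.03 -0.03  0.02] then shift [ -1.1   0.8 121.9]
```

View pics/s16.png

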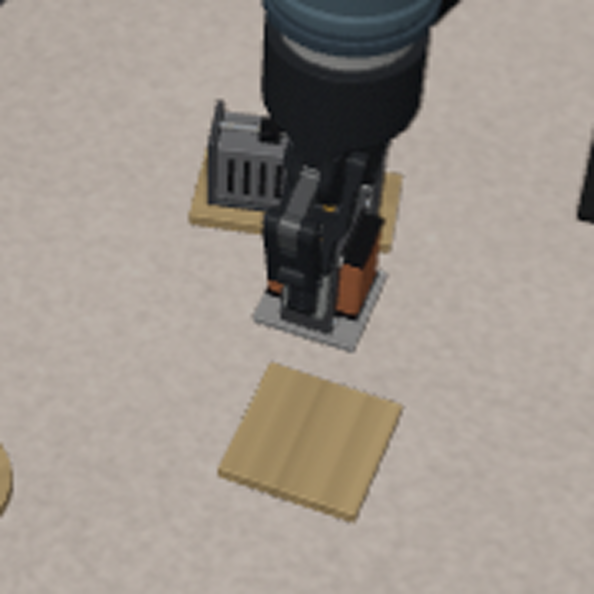

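The transformer hangs level and parallel to the square base. Lowering.

>>> play_rows(
  motion=[-1,0.8,22,0,0,0,-1,0,0,28,0,0,0,-1,0,0,28,0,0,0,-1,0,0,22,0,0,0,-1,0,0,10,0,0,0,-1,0,0,5,0,0,0,-1,0,0,0,0,0,0,-1,0,0,0,0,0,0,-1],
)

```text
t: 25.0
position: [0.4885, 0.0718, 0.2129]
tcp_rot: [180.0, -0.1, 20.2]
wrist_force: [0.2, -0.8, -5.9]
opening: 0.0493
```

```bash
python3 -c "
from h import *
go(488.1,72.2,204.5,20.2)
c=cap('side');crop(c,280,200,120,120,5,'pics/s17.png')"
```

```text
t 25.0 pos [488.5  71.8 212.9] rpy [ 1.7999e+02 -1.0000e-01  2.0180e+01] q [ -3.  34. -13. 117.  14.  30. -96.] open 49.3 F [ 0.2 -0.8 -5.9]
turn [ 0.01 -0.1  -0.02] then shift [-0.2 -0.5  8.4]
```

View pics/s17.png

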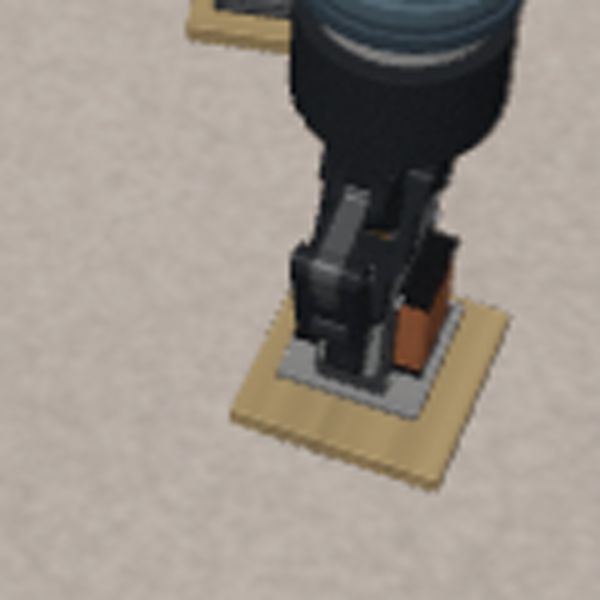

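```bash
python3 - <<'E'
from h import *
s=cap("side");B=(280,200)
quad(s,un([[278,376],[416,418],[463,305]],B,5),.0195)
quad(s,un([[232,411],[435,479],[511,316]],B,5),.01)
E
```

```text
[[504.0, 107.1], [453.9, 86.1], [474.6, 33.8]] ctr [477.5  75.7] len [54.4 56.3 79. ] ang [-157.3  -68.4   68.1]
[[510.2, 125.8], [434.8, 96.8], [461.6, 19.2]] ctr [468.9  80.6] len [ 80.7  82.1 117.2] ang [-158.9  -71.    65.5]
```

>>> play_rows(
  motion=[-1.2,-1.2,3,0,0,0,-1,0,0,3,0,0,0,-1,0,0,1.5,0,0,0,-1,0,0,0.8,0,0,0,-1,0,0,0,0,0,0,-1,0,0,0,0,0,0,-1],
)

```text
t: 25.7
position: [0.4862, 0.0723, 0.2044]
tcp_rot: [180.0, 0.0, 20.2]
wrist_force: [-4.0, -1.4, 7.8]
opening: 0.0494
```

>>> play_rows(
  motion=[0,0,0,0,0,0,-0.1,0,0,0,0,0,0,0.3,0,0,0,0,0,0,1,0,0,0,0,0,0,1,0,0,0,0,0,0,1,0,0,0,0,0,0,1,0,0,0,0,0,0,1,0,0,-8,0,0,0,1,0,0,-20,0,0,0,1,0,0,-30,0,0,0,1,0,0,-35,0,0,0,1,0,0,-35,0,0,0,1],
)

```text
t: 26.9
position: [0.486, 0.0722, 0.3334]
tcp_rot: [-180.0, 0.0, 20.2]
wrist_force: [1.5, -0.6, 0.1]
opening: 0.085
```

>>> play_rows(
  motion=[0,0,-15,0,0,0,1,0,0,0,0,0,0,1,0,0,0,0,0,0,1],
)

```text
t: 27.2
position: [0.4861, 0.0721, 0.3467]
tcp_rot: [180.0, -0.0, 20.2]
wrist_force: [1.1, -0.3, -0.1]
opening: 0.0856
```

```bash
python3 -c "
from h import *
go(454,-248,350,45)
c=cap('side');crop(c,310,120,190,190,3.1,'pics/s18.png')
c=cap('top','pics/t18.png')"
```

```text
t 27.2 pos [486.1  72.1 346.7] rpy [179.99  -0.    20.17] q [  1.  21. -17. 114.   8.  46. -91.] open 85.6 F [ 1.1 -0.3 -0.1]
turn [ 1.000e-02  0.000e+00 -2.483e+01] then shift [-249.   203.7   -3.3]
```

View pics/s18.png

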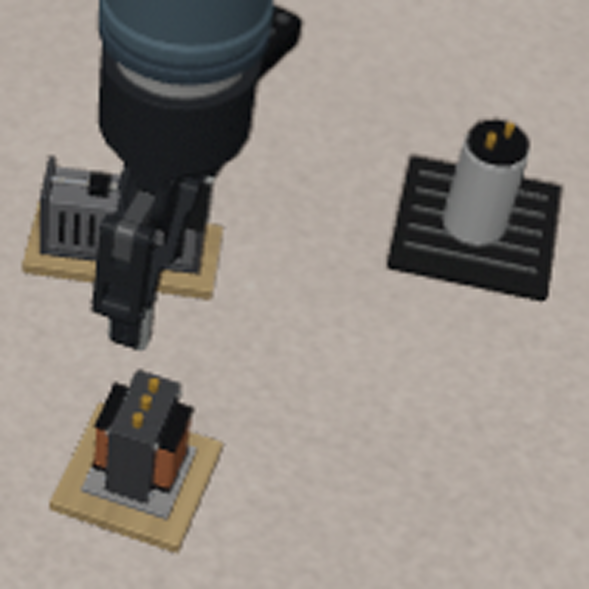

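View pics/t18.png

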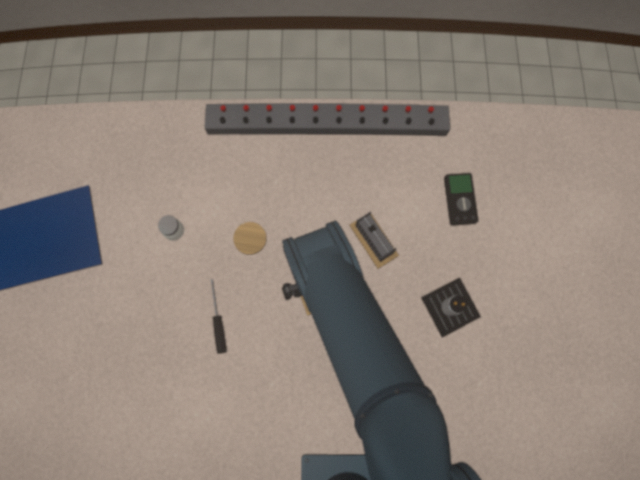

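```bash
python3 - <<'E'
from h import *
s=cap("side");t=cap("top")
print(ray(s,un([[498,144]],(310,120),3.1),.09)*1e3)
crop(t,200,190,100,100,6,'pics/t19.png');crop(s,200,250,90,70,8,'pics/s19.png')
for n,c in(("side",s),("top",t)):
    h=cv2.cvtColor(c["frame"],cv2.COLOR_RGB2HSV)
    m=((h[...,0]>8)&(h[...,0]<28)&(h[...,1]>74)&(h[...,2]>60)).astype(np.uint8)*255
    cs,_=cv2.findContours(m,cv2.RETR_EXTERNAL,cv2.CHAIN_APPROX_NONE)
    for k in cs:
        x,y,w,hh=cv2.boundingRect(k)
        if cv2.contourArea(k)>200 and x<270:
            a=ray(c,k.reshape(-1,2),.01)*1000
            print(n,(x,y,w,hh),cv2.fitEllipse(a.astype(np.float32)),a.min(0),a.max(0))
E
```

```text
[[ 452.20376187 -243.94558143]]
side (220, 268, 44, 37) ((619.1888427734375, 240.46702575683594), (79.37999725341797, 83.15521240234375), 55.411216735839844) [577.55392919 199.33620656] [661.13985393 281.64350006]
side (0, 52, 332, 218) ((1003.4369506835938, 144.8481903076172), (28.555377960205078, 1348.562255859375), 0.05324297770857811) [ 986.81305447 -438.47012599] [1017.66435623  538.89625737]
top (233, 222, 33, 33) ((622.7125854492188, 240.2999267578125), (78.66178894042969, 79.22997283935547), 95.77327728271484) [582.04336962 201.47800258] [662.23235847 280.62164708]
```

View pics/s19.png

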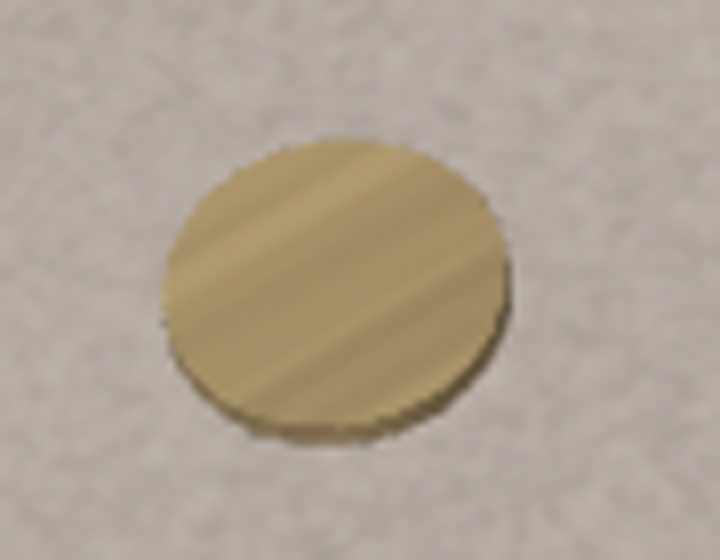

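>>> play_rows(
  motion=[0,0,0,0,0,-6.2,1,0,0,0,0,0,-6.2,1,0,0,0,0,0,-6.2,1,0,0,0,0,0,-6.2,1,-25,20.4,0,0,0,0,1,-25,20.4,0,0,0,0,1,-25,20.4,0,0,0,0,1,-25,20.4,0,0,0,0,1,-25,20.4,0,0,0,0,1],
)

```text
t: 28.3
position: [0.4695, -0.0895, 0.346]
tcp_rot: [-179.9, 0.0, 45.0]
wrist_force: [0.8, 0.0, -0.9]
opening: 0.0852
```

>>> play_rows(
  motion=[-25,20.4,0,0,0,0,1,-25,20.4,0,0,0,0,1,-25,20.4,0,0,0,0,1,-25,20.4,0,0,0,0,1,-24,20.2,0,0,0,0,1,0,0,0,0,0,0,1,0,0,0,0,0,0,1,0,0,0,0,0,0,1],
)

```text
t: 29.1
position: [0.4544, -0.2467, 0.3462]
tcp_rot: [-179.9, -0.0, 45.1]
wrist_force: [-0.9, 0.4, 0.2]
opening: 0.0853
```

```bash
python3 -c "
from h import *
go(454.6,-247.5,216,45)
c=cap('side');crop(c,380,60,190,190,3.1,'pics/s20.png')"
```

```text
t 29.1 pos [ 454.4 -246.7  346.2] rpy [-1.7992e+02 -1.0000e-02  4.5060e+01] q [ 36.  23. -16. 110.   8.  48. -29.] open 85.3 F [-0.9  0.4  0.2]
turn [-0.08 -0.01  0.06] then shift [ -0.4   0.7 130.2]
```

View pics/s20.png

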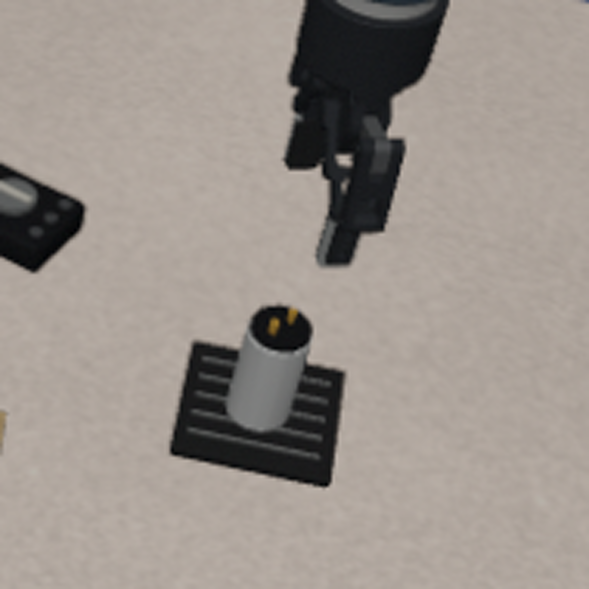

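>>> play_rows(
  motion=[-0.4,0.5,25,0,0,0,1,0,0,30,0,0,0,1,0,0,30,0,0,0,1,0,0,25,0,0,0,1,0,0,13,0,0,0,1,0,0,6,0,0,0,1,0,0,0,0,0,0,1,0,0,0,0,0,0,1],
)

```text
t: 29.95
position: [0.4548, -0.2486, 0.2187]
tcp_rot: [179.9, -0.0, 45.0]
wrist_force: [-0.0, -0.4, 0.5]
opening: 0.0856
```

>>> play_rows(
  motion=[0,0,0,0,0,0,-1,0,0,0,0,0,0,-1,0,0,0,0,0,0,-1,0,0,0,0,0,0,-1,0,0,0,0,0,0,-1,0,0,0,0,0,0,-1,0,0,0,0,0,0,-1,0,0,0,0,0,0,-1,0,0,0,0,0,0,-1],
)

```text
t: 30.85
position: [0.4545, -0.2487, 0.2185]
tcp_rot: [179.9, -0.0, 45.0]
wrist_force: [-1.1, 0.9, 5.7]
opening: 0.0426
```

```bash
python3 -c "
from h import *
go(621.5,240,350,45)
s=cap('side');print(ray(s,un([[337,285]],(200,250),8),.01)*1e3)"
```

```text
t 30.85 pos [ 454.5 -248.7  218.5] rpy [ 1.7995e+02 -1.0000e-02  4.4960e+01] q [ 34.  35. -12. 114.  14.  32. -33.] open 42.6 F [-1.1  0.9  5.7]
turn [ 0.05 -0.01 -0.04] then shift [ 463.7 -227.5 -131.5]
[[619.98887325 239.8289984 ]]
```

>>> play_rows(
  motion=[0,0,-8,0,0,0,-1,0,0,-20,0,0,0,-1,0,0,-25,0,0,0,-1,0,0,-28,0,0,0,-1,0,0,-28,0,0,0,-1,0,0,-20,0,0,0,-1,33,-16.2,0,0,0,0,-1,33,-16.2,0,0,0,0,-1,33,-16.2,0,0,0,0,-1,33,-16.2,0,0,0,0,-1,33,-16.2,0,0,0,0,-1,33,-16.2,0,0,0,0,-1],
)

```text
t: 32.1
position: [0.5257, -0.0385, 0.3472]
tcp_rot: [180.0, 0.0, 45.0]
wrist_force: [1.0, -0.3, -1.6]
opening: 0.0433
```

>>> play_rows(
  motion=[33,-16.2,0,0,0,0,-1,33,-16.2,0,0,0,0,-1,33,-16.2,0,0,0,0,-1,33,-16.2,0,0,0,0,-1,33,-16.2,0,0,0,0,-1,33,-16.2,0,0,0,0,-1,33,-16.2,0,0,0,0,-1,33,-16.2,0,0,0,0,-1,0,0,0,0,0,0,-1,0,0,0,0,0,0,-1,0,0,0,0,0,0,-1],
)

```text
t: 33.2
position: [0.6208, 0.237, 0.3466]
tcp_rot: [180.0, 0.1, 44.9]
wrist_force: [-0.4, -0.4, -0.9]
opening: 0.043
```

```bash
python3 -c "
from h import *
go(621.4,240,219,45)
c=cap('side');crop(c,180,120,140,200,3,'pics/s21.png')"
```

```text
t 33.2 pos [620.8 237.  346.6] rpy [1.7996e+02 8.0000e-02 4.4900e+01] q [-12.  37. -20.  88.  14.  58. -80.] open 43.0 F [-0.4 -0.4 -0.9]
turn [ 0.04  0.08 -0.1 ] then shift [  2.6  -1.7 127.6]
```

View pics/s21.png

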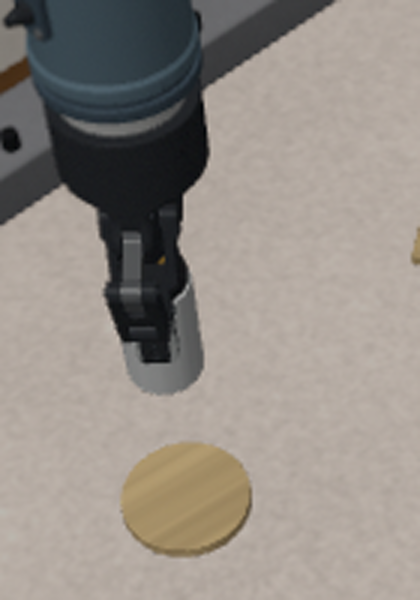

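>>> play_rows(
  motion=[2.6,-1.7,22,0,0,0,-1,0,0,28,0,0,0,-1,0,0,28,0,0,0,-1,0,0,24,0,0,0,-1,0,0,12,0,0,0,-1,0,0,6,0,0,0,-1,0,0,0,0,0,0,-1,0,0,0,0,0,0,-1],
)

```text
t: 34.05
position: [0.622, 0.2415, 0.228]
tcp_rot: [180.0, -0.1, 45.0]
wrist_force: [0.0, -0.2, -1.3]
opening: 0.0431
```

```bash
python3 -c "
from h import *
go(621.4,240,218.5,45)
c=cap('side');crop(c,190,220,100,100,6,'pics/s22.png')"
```

```text
t 34.05 pos [622.  241.5 228. ] rpy [ 1.7996e+02 -1.0000e-01  4.4950e+01] q [-13.  46. -18.  90.  17.  47. -83.] open 43.1 F [ 0.  -0.2 -1.3]
turn [ 0.04 -0.1  -0.05] then shift [-1.5  0.6  9.5]
```

View pics/s22.png

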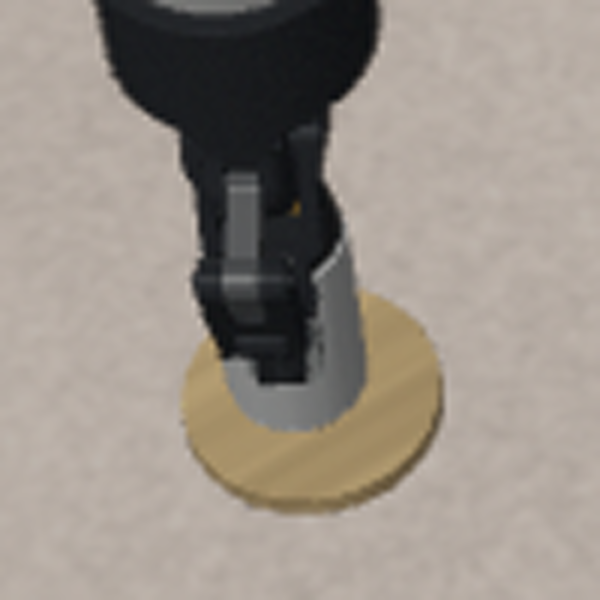

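```bash
python3 - <<'E'
from h import *
s=cap("side")
p=ray(s,un([[300,432]],(190,220),6),.0195)[0]*1e3
d=p-s["pose"][:2,3]*1e3;d/=np.hypot(*d)
print(p,p+22*d)
E
```

```text
[606.82066087 255.74286996] [625.16850526 243.60381702]
```

>>> play_rows(
  motion=[-2.5,0.6,3,0,0,0,-1,0,0,3,0,0,0,-1,0,0,2,0,0,0,-1,0,0,0,0,0,0,-1,0,0,0,0,0,0,-1],
)

```text
t: 34.65
position: [0.6201, 0.2393, 0.2186]
tcp_rot: [-180.0, 0.0, 45.0]
wrist_force: [-0.5, 0.1, -0.5]
opening: 0.0432
```

```bash
python3 -c "
from h import *
go(621.4,240,218.5,45)
c=cap('side');crop(c,190,220,100,100,6,'pics/s23.png')"
```

```text
t 34.65 pos [620.1 239.3 218.6] rpy [-1.800e+02  1.000e-02  4.497e+01] q [-13.  46. -18.  91.  18.  46. -83.] open 43.2 F [-0.5  0.1 -0.5]
turn [-0.    0.01 -0.03] then shift [1.4 0.4 0.1]
```

View pics/s23.png

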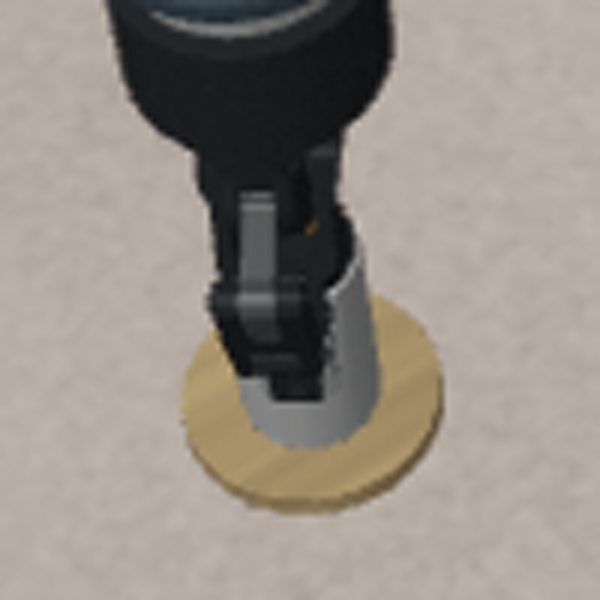

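>>> play_rows(
  motion=[0,-0.8,0.6,0,0,0,-1,0,0,0,0,0,0,-1,0,0,0,0,0,0,-0.1,0,0,0,0,0,0,0.3,0,0,0,0,0,0,1,0,0,0,0,0,0,1,0,0,0,0,0,0,1,0,0,0,0,0,0,1,0,0,0,0,0,0,1,0,0,-10,0,0,0,1,0,0,-25,0,0,0,1,0,0,-30,0,0,0,1],
)

```text
t: 35.9
position: [0.6191, 0.2396, 0.2835]
tcp_rot: [-180.0, 0.1, 45.0]
wrist_force: [0.4, 0.1, 0.6]
opening: 0.0854
```

>>> play_rows(
  motion=[0,0,-35,0,0,0,1,0,0,-30,0,0,0,1,0,0,-20,0,0,0,1,25,-25,0,0,0,0,1,25,-25,0,0,0,0,1,25,-25,0,0,0,0,1,20,-20,0,0,0,0,1,0,0,0,0,0,0,1,0,0,0,0,0,0,1],
)

```text
t: 36.8
position: [0.6193, 0.3747, 0.3685]
tcp_rot: [180.0, -0.0, 45.1]
wrist_force: [-0.1, -0.4, -0.0]
opening: 0.0853
```

```bash
python3 -c "
from h import *
go(621.4,240,350,45)
c=cap('side');crop(c,190,140,220,180,3.5,'pics/s24.png')
c=cap('top');crop(c,220,190,200,140,4,'pics/t24.png');cv2.imwrite('pics/t24f.png',c['frame'][:,:,::-1])"
```

```text
t 36.8 pos [619.3 374.7 368.5] rpy [180.    -0.    45.05] q [-23.  42. -20.  76.  15.  65. -89.] open 85.3 F [-0.1 -0.4 -0. ]
turn [ 0.   -0.    0.05] then shift [-93.7  96.8  18.5]
```

View pics/s24.png

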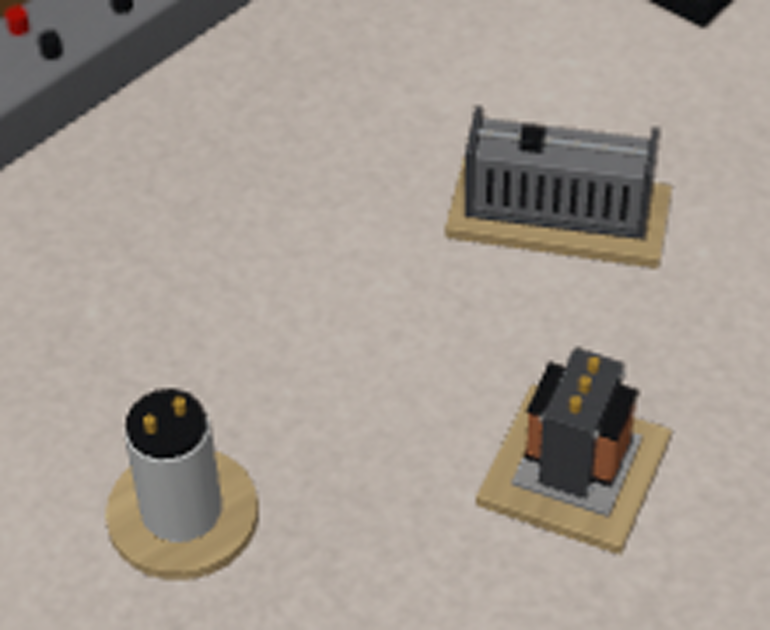

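View pics/t24.png

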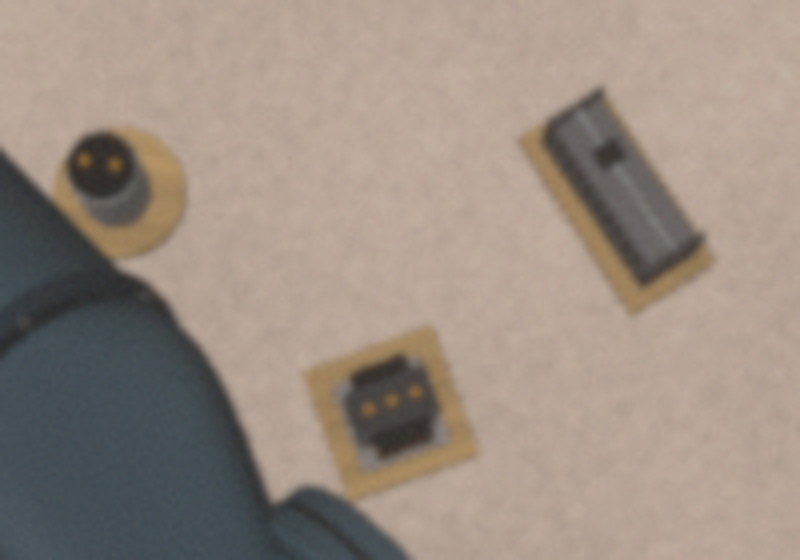

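```bash
python3 - <<'E'
from h import *
s=cap("side");t=cap("top");B=(190,140);BT=(220,190)
print('rheo foot front / base top, side');quad(s,un([[467,217],[646,237]],B,3.5),.01);quad(s,un([[447,233],[660,260],[671,184],[464,158]],B,3.5),.01)
print('rheo top plates, base, top view');quad(t,un([[603,89],[704,238],[643,284],[547,131]],BT,4),.062);quad(t,un([[520,142],[633,314],[715,259]],BT,4),.01)
print('trafo foot/base side');quad(s,un([[514,483],[611,513],[643,435]],B,3.5),.011);quad(s,un([[478,497],[620,544],[672,430]],B,3.5),.01)
print('trafo stubs');quad(t,un([[368,410],[391,401],[415,392]],BT,4),.081);quad(s,un([[594,365],[585,384],[575,404]],B,3.5),.081)
print('cap top');print(ray(t,un([[102,165]],BT,4),.09)*1e3,ray(s,un([[167,423]],B,3.5),.09)*1e3)
p=ray(s,un([[180,541]],B,3.5),.01)[0]*1e3;d=p-s["pose"][:2,3]*1e3;d/=np.hypot(*d);print(p+22*d)
E
```

```text
rheo foot front / base top, side
[[652.6, -20.5], [563.9, -82.0]] ctr [608.3 -51.2] len [107.9 107.9] ang [-145.3   34.7]
[[652.5, -2.8], [546.2, -73.6], [580.5, -126.2], [687.4, -55.5]] ctr [616.7 -64.5] len [127.7  62.8 128.2  63.2] ang [-146.3  -56.9   33.5  123.5]
rheo top plates, base, top view
[[675.9, -51.7], [586.3, -109.9], [558.8, -73.5], [650.0, -18.2]] ctr [617.7 -63.3] len [106.8  45.6 106.7  42.3] ang [-147.   127.1   31.2  -52.4]
[[655.5, -5.5], [549.1, -73.4], [583.3, -124.1]] ctr [596.  -67.6] len [126.2  61.1 138.9] ang [-147.5  -56.    58.6]
trafo foot/base side
[[501.7, 105.7], [450.9, 84.7], [471.4, 33.1]] ctr [474.6  74.5] len [55.  55.6 78.7] ang [-157.6  -68.3   67.3]
[[510.1, 125.3], [435.0, 96.0], [462.3, 18.8]] ctr [469.1  80. ] len [ 80.6  81.8 116.7] ang [-158.7  -70.6   65.8]
trafo stubs
[[482.1, 86.2], [487.3, 73.2], [492.5, 59.6]] ctr [487.3  73. ] len [14.  14.6 28.6] ang [-68.2 -69.  111.4]
[[490.3, 59.3], [485.5, 72.0], [480.8, 85.4]] ctr [485.5  72.2] len [13.6 14.2 27.8] ang [110.4 109.4 -70.1]
cap top
[[621.78820507 240.60660896]] [[618.443952   240.82644444]]
[624.17226698 242.01376296]
```

View pics/t24f.png

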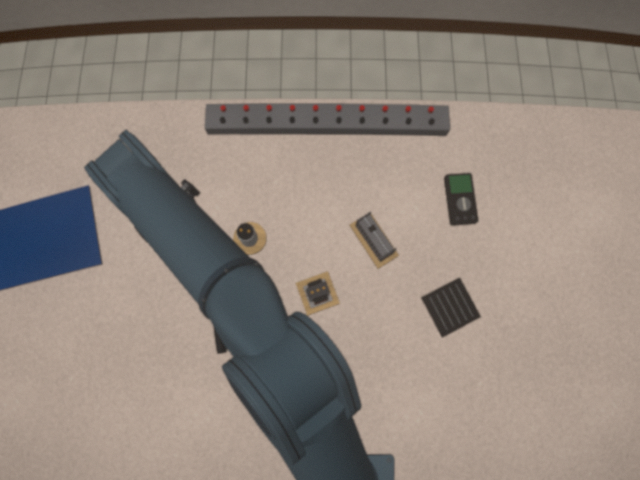

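```bash
python3 -c "
from plant import bot
print(bot.hand_in())
print(bot.get_state()['t'])"
```

```text
the job is handed in; nothing more can be done
None
the job is handed in; nothing more can be done
```

All three parts now stand upright on their matching bases, and I handed the job in at about 37 s of robot time. I parked the capacitor on the mat, then moved the rheostat to the oblong base, the transformer to the square base, and the capacitor to the round base.

The last checks, before handing in, used both cameras:
- **Centring:** The part tops agreed with their base centres to about 2 mm: capacitor 1–2 mm, transformer about 1.5 mm, rheostat about 2 mm. In the side view the foot edges disagreed, putting the capacitor's foot about 4–5 mm off centre. I took that as reading error because the views also differ from each other by 2–3 mm.
- **Squareness:** The transformer and rheostat came out within about 1° of their bases. Single foot-edge readings differed by up to about 2°, with opposite signs in the two views for the rheostat.
- **Forces and bystanders:** The wrist force was under 10 N at every reading, and I moved nothing near the bystanders. In the last top picture the meter was where it started and the mat was empty. The arm hid the jar and most of the screwdriver, so I did not re-check those two at the end; the top picture at about 27 s still showed both where they started.

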